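# Load, cover, dock and clamp the culture-jar shuttle

## Robot

A 6-joint arm with a two-finger parallel gripper is mounted at the origin on the work surface. World frame = base frame: x ahead of the robot, y to its left, z up, the work surface at z = 0. Lengths are in mm, angles in rad, forces in N, time in s.
With the tool pointing down it reaches from about 275 to 1000 mm from the base axis. Payload 8.4 kg.
Tool frame: the origin (TCP) lies between the finger pads; the fingertips stand 25 mm ahead of it and the grasp point (between the pads) lies 6 mm ahead of it; z points along the fingers, y is the line along which they close (so a half turn about z gives the same grasp; the last joint's range is limited). The gripper opens to 85 mm and grips with 20 to 120 N. Pads are 22 mm wide; open, the fingers measure 114 mm over their backs; the gripper's body (76 mm by 85 mm) begins 54 mm behind the grasp point. The pads swing forward as they close: fully open they stand 13 mm farther back than shut.
Start: joints at [-0.002, 0.353, 1.633, -0, 1.155, -0.002], TCP at [625.002, -0, 256.281] pointing down, gripper open.
Joint ranges: [-2.63, 2.63], [-0.92, 2.1], [0.06, 2.66], [-1.3, 4.44], [0, 2.69], [-3.02, 3.02]. Speed limits (rad/s): [2.22, 2.22, 2.79, 3.14, 3.14, 3.14].

## Interface

Orientations are given as [roll, pitch, yaw] about the fixed x, y, z axes, in that order (R = Rz(yaw) Ry(pitch) Rx(roll)).
In Python, from rig import r, eyes, workorder gives the robot as it stands. The module is installed in compiled form; this text tells all that it offers.
- The arm moves only by the tool step_arm, never from a script. Its argument "moves" is a list of rows, each an object of numbers: "tx", "ty", "tz": the shift along the tool's x, y, z scaled (see below); "ax", "ay", "az": the turn, a rotation vector about the tool's x, y, z scaled (see below). In form: [{"tx": .., "ty": .., "tz": .., "ax": .., "ay": .., "az": ..}, ...]. A call has 1 to 5 rows; each row shifts and turns the commanded pose from where the row before left it, along the tool's axes as they then stand; what a row does not reach is not made up. The controller multiplies each number of a shift by 25 mm and each number of a turn by 90 degrees. A row lasts 1/8 s, in which the tool goes at most 62.5 mm and 10.7 degrees, less where a joint would pass 70% of its speed; a pose out of reach is approached as far as the arm can. A call with a number of a shift or a turn outside -1 to 1 is refused whole. A call with a gripper value outside its range is refused whole. "gripper" is the opening, from 0 (shut) to 1 (fully open), set as the call begins (left out, the last holds). The fingers move at their own pace and stop on an object; "newtons" is the grip in N (left out, the last holds). Time passes only in rows, so rows that do not move let the fingers close. It gives the time, the measured TCP pose, the force, the opening and the grip force at its end, in the units of the state.
- r.sense(): the state, without advancing time (a new reading comes with each control period).
- eyes.grab_frame(name): name is "scene" or "side" or "wrist"; returns (picture, depth): 420x560x3 uint8, red, green, blue; 420x560 float32, mm along the optical axis (not along the pixel's ray), 0 where there is no reading.
- eyes.camera_info(name): a dict with "intrinsics" (3x3 intrinsics, pixels), "cam_to_world" (4x4, takes a point from camera to world coordinates). Camera axes: x right, y up, looking along -z (the intrinsics and any distortion apply to the point x, -y, -z); pixel columns grow to the right and rows downward; lengths in mm; the calibration is good to about 2 mm. A picture is of the moment at which its call begins: read the wrist's pose just before it. camera_info takes no time and is no camera call; for the wrist camera it gives the pose at the moment of the call.
- workorder.sign_off(): hands the job in; it is judged then, once.
The state is a dict: "clock": time; "qpos": joint angles; "qvel": joint speeds; "joint_efforts": joint torques, N m; "eef_pos": TCP position; "tcp_rot": TCP orientation; "contact_force": force on the tool from outside, world axes, zero at the start; "wrist_torque": the same for the moment, N m; "opening": opening from 0.0 (shut) to 1.0 (fully open); "grasp_force": force on a finger pad.
Only numpy, scipy, OpenCV 4.12 (cv2) and the standard library are available. Lean on these libraries where they do the work, as an engineer would, in place of code of your own. Each camera call takes 0.05 s, during which the arm holds its last target. There are 200 camera calls.

## Task

Load the shaker for its next run: swing the red-handled clamp up out of the way before the tray needs to come in under it, and stand every loose amber culture jar upright in a cell of its own in the blue sliding tray, then set the clear cover down over them so that it sits flat on the tray. Only once the cover is on, slide the tray fully home against its stop at the clamp end, and then swing the clamp back down flat onto the cover. Leave the spray bottle, the stack of dishes and the scalpel as they are.

Things in the scene. Friction and masses are not known exactly. Their poses are not given: they have to be found in the camera images.
- dock: Low grey platform shaker fixed to the bench, 110 x 550 mm, top 30 mm above the bench (rails to 42 mm). Origin on the bench under its middle; its +y runs along the slideway towards the clamp (roughly the robot's left), its x across it, z up. A 50 x 26 mm clamp post, 166 mm high, stands on it at dock y = 228 mm.
- shuttle (a joint): Slide of the tray along dock +y, in m: 0 = tray furthest from the clamp, 0.12 = fully home against a rigid end stop. About 3 N of friction; stays where it is left. Tray starts 90 to 120 mm short of home.
- tray_mid (a point): Centre of the tray on its flat top plate (also the cells' floor), 50 mm above the bench; axes as the dock's. Plate 90 mm wide (x), y = -192 to +148 mm. On it the blue cell block: 56 (x) x 268 (y) mm outside, walls 40 mm high, five 44 mm square cells in a row along y, pitch 52 mm. The cover stands on the plate around the block, its origin at this point.
- push_tab (a point): Centre of the outer face (towards -y) of the orange push tab at the tray's tail, an upright plate 60 (x) x 12 (y) x 55 mm; its top is 18 mm above this point, its foot 37 mm below. Axes as the dock's. Push it, or pinch it from above, to slide the tray; it stands 33 mm clear of the cover's end.
- cell0 (a point): Centre of the floor of cell 0 (of 0 to 4, counted from the tail towards the clamp). 44 x 44 mm inside, walls 40 mm high, open above. Axes as the dock's.
- cell1 (a point): Centre of the floor of cell 1 (of 0 to 4, counted from the tail towards the clamp). 44 x 44 mm inside, walls 40 mm high, open above. Axes as the dock's.
- cell2 (a point): Centre of the floor of cell 2 (of 0 to 4, counted from the tail towards the clamp). 44 x 44 mm inside, walls 40 mm high, open above. Axes as the dock's.
- cell3 (a point): Centre of the floor of cell 3 (of 0 to 4, counted from the tail towards the clamp). 44 x 44 mm inside, walls 40 mm high, open above. Axes as the dock's.
- cell4 (a point): Centre of the floor of cell 4 (of 0 to 4, counted from the tail towards the clamp). 44 x 44 mm inside, walls 40 mm high, open above. Axes as the dock's.
- jar0: Culture jar (up to five, 3 to 5 present, all alike): amber glass with a white cap, closed, 40 mm diameter, 80 mm tall, straight-sided but for the lowest 6 mm, which taper to 36 mm, about 130 g, most of it in the lowest 22 mm. Origin at the centre of its underside, z along its axis. Starts upright on the bench.
- jar1: Culture jar (up to five, 3 to 5 present, all alike): amber glass with a white cap, closed, 40 mm diameter, 80 mm tall, straight-sided but for the lowest 6 mm, which taper to 36 mm, about 130 g, most of it in the lowest 22 mm. Origin at the centre of its underside, z along its axis. Starts upright on the bench.
- jar2: Culture jar (up to five, 3 to 5 present, all alike): amber glass with a white cap, closed, 40 mm diameter, 80 mm tall, straight-sided but for the lowest 6 mm, which taper to 36 mm, about 130 g, most of it in the lowest 22 mm. Origin at the centre of its underside, z along its axis. Starts upright on the bench.
- jar3: Culture jar (up to five, 3 to 5 present, all alike): amber glass with a white cap, closed, 40 mm diameter, 80 mm tall, straight-sided but for the lowest 6 mm, which taper to 36 mm, about 130 g, most of it in the lowest 22 mm. Origin at the centre of its underside, z along its axis. Starts upright on the bench.
- jar4: Culture jar (up to five, 3 to 5 present, all alike): amber glass with a white cap, closed, 40 mm diameter, 80 mm tall, straight-sided but for the lowest 6 mm, which taper to 36 mm, about 130 g, most of it in the lowest 22 mm. Origin at the centre of its underside, z along its axis. Starts upright on the bench.
- cover: Clear plastic cover, open below, blue rim and handle: 74 (x) x 282 (y) x 94 mm high outside, walls 4 mm, about 300 g. Origin at the centre of its open underside, z up. Handle: level bar along y, 100 mm long, 14 x 14 mm thick, centre 129 mm above the origin, 28 mm clear of the top, on posts at y = +-44 mm. Either way round fits. Starts on the bench, open side down.
- clamp (a joint): Hinge of the clamp, rad: 0 = arm level with its foot on the cover's top (when the tray is home), 1.57 = upright, 1.65 = fully open, grows as it is raised. Starts dropped below level, at -0.3 to -0.14, where its foot blocks the way of the covered tray. Stiff hinge (0.25 N m), stays where it is left. The raised arm comes down towards dock -y.
- clamp_hinge (a point): Axis of the clamp's hinge, at the top of the post, 165 mm above the bench; the hinge axis lies along dock x. Axes turn with the clamp arm: the arm runs along this frame's -y and its top side (when level) is this frame's +z.
- clamp_grip (a point): Middle of the red handle of the clamp arm, 90 mm from the hinge. The arm is 110 mm long and 14 mm thick; the red handle is its last 45 mm, 22 mm wide. A rubber foot 65 mm from the hinge reaches 21 mm below the arm's centre line. With the clamp down the arm is about 14 mm above the cover.
- spray: White spray bottle with a yellow head, 72 mm diameter, 194 mm tall; origin at the centre of its underside. Bystander: leave alone.
- dishes: Stack of five culture dishes, 90 mm diameter, 72 mm high; origin at the centre of its underside. Bystander: leave alone.
- scalpel: Scalpel lying on the bench, about 160 mm long, 10 mm high; origin under the middle of its dark handle. Bystander: leave alone.

How it is judged (in metres and radians):
On the way, in this order (a step that is already met when the one before it is completed fails the run):
1. every jar present stands in a cell of the tray (x of jar0 in the frame of tray_mid between -0.012 and 0.012 m and y of jar0 in the frame of tray_mid between -0.125 and 0.125 m and z of each of jar0, jar1, jar2, jar3, jar4 in the frame of tray_mid below 0.01 m and angle between each of jar0, jar1, jar2, jar3, jar4's own z axis and vertical below 0.15 rad and x of jar1 in the frame of tray_mid between -0.012 and 0.012 m and y of jar1 in the frame of tray_mid between -0.125 and 0.125 m and x of jar2 in the frame of tray_mid between -0.012 and 0.012 m and y of jar2 in the frame of tray_mid between -0.125 and 0.125 m and x of jar3 in the frame of tray_mid between -0.012 and 0.012 m and y of jar3 in the frame of tray_mid between -0.125 and 0.125 m and x of jar4 in the frame of tray_mid between -0.012 and 0.012 m and y of jar4 in the frame of tray_mid between -0.125 and 0.125 m), for 0.2 s.
2. the cover sits flat on the tray over the jars (all of step 1 and x of cover in the frame of tray_mid between -0.01 and 0.01 m and y of cover in the frame of tray_mid between -0.01 and 0.01 m and z of cover in the frame of tray_mid between -0.006 and 0.006 m and angle between cover's own z axis and vertical below 0.05 rad and angle between the x axis of cover and the x axis of tray_mid, either way round below 0.15 rad), for 0.2 s.
3. the covered tray is slid fully home to its stop (x of cover in the frame of tray_mid between -0.01 and 0.01 m and y of cover in the frame of tray_mid between -0.01 and 0.01 m and z of cover in the frame of tray_mid between -0.006 and 0.006 m and angle between cover's own z axis and vertical below 0.05 rad and angle between the x axis of cover and the x axis of tray_mid, either way round below 0.15 rad and value of joint shuttle above 0.115 m), for 0.2 s.
4. the clamp is swung down onto the cover (all of step 3 and value of joint clamp between -0.08 and 0.08 rad), for 0.2 s.
At the end, for the whole second after the job is handed in: Every jar stands in a cell (foot within 10 mm of its floor, upright within 0.15 rad); cover flat on the tray, centred within 10 mm, within 6 mm of the plate, level within 0.05 rad, aligned within 0.15 rad; tray within 5 mm of its stop; clamp within 0.08 rad of level; all at rest (all of step 1 and all of step 4 and linear speed of cover below 0.02 m/s); the robot touches nothing.
It fails at once if the spray bottle is pushed more than 30 mm or tipped (distance of spray from where it was at the start of the episode above 0.03 m or angle between spray's own z axis and vertical above 0.5 rad).
It fails at once if the stack of dishes is pushed more than 30 mm or tipped (distance of dishes from where it was at the start of the episode above 0.03 m or angle between dishes's own z axis and vertical above 0.5 rad).
It fails at once if the scalpel is pushed more than 30 mm or tipped (distance of scalpel from where it was at the start of the episode above 0.03 m or angle between scalpel's own z axis and vertical above 0.5 rad).
Of jar0, jar1, jar2, jar3, jar4 only 3 to 5 are there at a start; the rules pass over those that are not, and their reading is None.
At some moment in a run one of jar0, jar1, jar2, jar3, jar4, cover may be knocked a few centimetres aside while the robot is not near it.
It also fails if it takes over 210 s, if anything falls off the work surface, if the arm or the gripper's body presses on something with over 40 N, if the wrist force passes 120 N, or if a joint passes its speed limit or range.

## Working session

There is one attempt and no reset: what is moved stays moved. The work goes in short steps, Python scripts to look and compute and a tool call to move; the robot and the scene stay as the last step left them, time stands still between calls to the robot, and variables do not carry over. Pictures are saved under pics/ and viewed, at most 14 in all, crops included, and the job is handed in when it is done.

Besides the shell and the picture viewer there is one more tool, called after "Request:" as a command line: name --argument value ..., lists and objects as JSON in quotes. step_arm: Moves the arm, as the interface text tells. Its arguments: {"type":"object","properties":{"moves":{"type":"array","items":{"type":"object","properties":{"tx":{"type":"number"},"ty":{"type":"number"},"tz":{"type":"number"},"ax":{"type":"number"},"ay":{"type":"number"},"az":{"type":"number"}}}},"gripper":{"type":"number"},"newtons":{"type":"number"}},"required":["moves"]}

```bash
mkdir -p pics; cat > h.py <<'E'
import numpy as np, cv2
from rig import r, eyes, workorder
def grab(n):
    ci=eyes.camera_info(n); im,d=eyes.grab_frame(n); return im,d,np.array(ci["intrinsics"]),np.array(ci["cam_to_world"])
def cloud(d,K,T):
    v,u=np.mgrid[0:d.shape[0],0:d.shape[1]]
    p=np.stack([(u-K[0,2])/K[0,0]*d,-(v-K[1,2])/K[1,1]*d,-d,np.ones_like(d)],-1)
    return (p@T.T)[...,:3]
def ray(u,v,K,T,z):
    dr=T[:3,:3]@np.array([(u-K[0,2])/K[0,0],-(v-K[1,2])/K[1,1],-1]); o=T[:3,3]
    return o+dr*(z-o[2])/dr[2]
def save(n,im): cv2.imwrite(f"pics/{n}.png",im[...,::-1])
E
python3 - <<'E'
from h import *
print(r.sense())
for n in("scene","side"):
    im,d,K,T=grab(n); save(n+"0",im); np.savez(f"{n}0.npz",im=im,d=d,K=K,T=T); print(n,K,T.round(2), (d>0).mean())
E
```

```text
{'clock': 0.0, 'qpos': array([-2.40992149e-03,  3.53669882e-01,  1.63413608e+00, -1.11811515e-05,
        1.15518062e+00, -2.40687540e-03]), 'qvel': array([ 2.13762441e-03,  2.11227204e-03,  3.63559130e-04,  9.02220679e-05,
        1.78611430e-03, -1.47112942e-04]), 'joint_efforts': array([-2.03471049e-03, -6.05236173e+01, -3.42063046e+01, -2.62302356e-04,
        9.48130677e-03,  3.61521288e-06]), 'eef_pos': array([ 6.24562753e+02, -8.39561029e-03,  2.55547242e+02]), 'tcp_rot': array([-3.14019870e+00,  6.86792999e-06,  1.57079781e+00]), 'contact_force': array([0.88110047, 0.18636755, 0.6579956 ]), 'wrist_torque': array([ 0.00978504,  0.04565899, -0.00728148]), 'grasp_force': 0.0, 'opening': 0.9972914461841801}
scene [[379.84859732   0.         282.77055143]
 [  0.         379.84859732 214.26837494]
 [  0.           0.           1.        ]] [[ 7.60000e-01 -3.90000e-01  5.20000e-01  1.05778e+03]
 [ 6.50000e-01  4.80000e-01 -5.90000e-01 -5.15150e+02]
 [-2.00000e-02  7.90000e-01  6.20000e-01  6.55360e+02]
 [ 0.00000e+00  0.00000e+00  0.00000e+00  1.00000e+00]] 0.995922619047619
side [[414.76752134   0.         277.34888863]
 [  0.         414.76752134 211.4342382 ]
 [  0.           0.           1.        ]] [[ 7.5000e-01  4.1000e-01 -5.2000e-01  7.9400e+00]
 [-6.6000e-01  4.6000e-01 -5.9000e-01 -6.5370e+02]
 [-0.0000e+00  7.9000e-01  6.1000e-01  7.9351e+02]
 [ 0.0000e+00  0.0000e+00  0.0000e+00  1.0000e+00]] 0.9960544217687075
```

View pics/scene0.png

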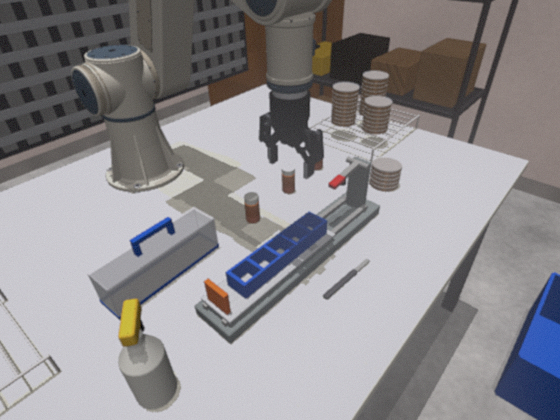

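View pics/side0.png

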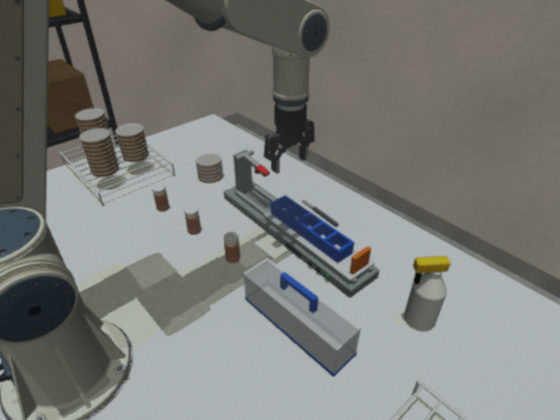

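The scene view shows the dock running from (220,300) to (370,200), with the orange tab at (217,295), red handle at (338,182) and cover at (155,255). The spray is at (145,360), the scalpel at (347,278) and the dishes at (385,175). Three jars are visible, at (252,208), (288,180) and (318,163). The side view shows the same three jars at (161,198), (192,220) and (232,247).

```bash
cat > meas.py <<'E'
from h import *
import sys
def analyse(im,d,K,T):
    P=cloud(d,K,T); hsv=cv2.cvtColor(im,cv2.COLOR_RGB2HSV); H,S,V=[hsv[...,i].astype(int) for i in range(3)]
    ws=(P[...,0]>200)&(P[...,0]<1000)&(np.abs(P[...,1])<550)&(P[...,2]>2)&(d>0)
    M={"orange":(H>4)&(H<16)&(S>180)&(V>120),"red":((H<5)|(H>174))&(S>180)&(V>120),"blue":(H>105)&(H<130)&(S>150),
       "amber":((H<14)|(H>172))&(S>60)&(S<190)&(V<150)&(P[...,2]<75),"yellow":(H>20)&(H<35)&(S>180)}
    for k,m in M.items():
        n,L,st,c=cv2.connectedComponentsWithStats((m&ws).astype(np.uint8))
        for i in range(1,n):
            if st[i,4]>40:
                q=P[L==i]; print(k,st[i,4],c[i].round(),"med",np.median(q,0).round(1),"lo",np.percentile(q,2,0).round(1),"hi",np.percentile(q,98,0).round(1))
                if k in("orange","red","blue"): 
                    rct=cv2.minAreaRect(q[:,:2].astype(np.float32)); print("    rect",np.round(rct[0],1),np.round(rct[1],1),round(rct[2],1))
if __name__=="__main__":
    for n in("scene","side"):
        f=np.load(n+"0.npz"); print(n); analyse(f["im"],f["d"],f["K"],f["T"])
E
python3 meas.py
```

```text
scene
orange 89 [215. 288.] med [ 642.6 -242.2  104.6] lo [ 616.1 -246.4  102.5] hi [ 668.6 -238.3  106.6]
    rect [ 642.2 -242.8] [ 9.3 54. ] 87.6
blue 384 [151. 233.] med [ 439.8 -242.   131.8] lo [ 431.7 -286.3  101. ] hi [ 443.6 -190.5  137. ]
    rect [ 436.4 -238.2] [13.5 99.1] 1.8
blue 445 [255. 264.] med [ 643.9 -139.9   89.5] lo [ 617.6 -194.8   62.3] hi [671.8 -63.9  91.5]
    rect [ 644.9 -118.2] [157.5  55.9] 87.9
blue 43 [156. 291.] med [ 473.6 -286.4    7.2] lo [ 470.9 -321.4    4.3] hi [ 476.1 -239.3    9.6]
    rect [ 473.6 -279.9] [ 4.1 86.6] 3.0
amber 44 [318. 165.] med [443.1 358.3  18.6] lo [434.8 350.1   5.3] hi [447.4 369.8  31.2]
amber 180 [288. 183.] med [454.7 194.6  35.7] lo [438.6 187.6   6.5] hi [462.1 210.1  63.2]
amber 232 [252. 213.] med [470.3  25.8  35.5] lo [452.9  18.2   6.5] hi [477.2  43.7  63.1]
amber 121 [219. 305.] med [ 652.8 -247.1   66.1] lo [ 615.6 -248.4   55.4] hi [ 671.  -239.4   74.7]
yellow 208 [133. 325.] med [ 670.4 -408.7  189.6] lo [ 633.  -431.8  174.1] hi [ 682.2 -381.8  194.6]
side
orange 56 [361. 253.] med [ 635.5 -242.1  106.
[... 154 characters left out ...]
4 -194.8   58.7] hi [667.5 -34.3  93.2]
    rect [ 641.1 -101.5] [190.1  57.4] 88.4
blue 292 [301. 290.] med [ 429.5 -251.9  136.8] lo [ 425.  -285.8  105.8] hi [ 437.2 -191.7  139.5]
    rect [ 431. -237.] [12.5 98.5] 2.1
amber 172 [161. 202.] med [417.2 353.4  37.1] lo [406.4 347.5   9.1] hi [433.8 367.4  63.7]
amber 181 [193. 225.] med [430.8 192.9  37.3] lo [420.  187.2   8.5] hi [446.9 207.6  63.8]
amber 209 [232. 253.] med [443.8  24.9  34.7] lo [435.   19.1   6.4] hi [461.5  42.   62.6]
amber 50 [358. 268.] med [ 622.5 -245.7   61.3] lo [ 608.6 -247.7   54.9] hi [ 664.6 -236.5   73.9]
yellow 441 [431. 264.] med [ 640.1 -407.6  192.5] lo [ 617.1 -429.7  173.5] hi [ 669.2 -384.2  197.2]
```

```bash
cat > m2.py <<'E'
from h import *
from scipy.optimize import least_squares
for n in("scene","side"):
    f=np.load(n+"0.npz"); im,d,K,T=[f[k] for k in("im","d","K","T")]; P=cloud(d,K,T)
    hsv=cv2.cvtColor(im,cv2.COLOR_RGB2HSV).astype(int); H,S,V=[hsv[...,i] for i in range(3)]
    u,v=((338,182) if n=="scene" else (262,170)); print(n,hsv[v,u],P[v,u].round(1))
    red=((H<8)|(H>170))&(S>150)&(V>60)&(P[...,2]>90)&(P[...,0]>500)&(P[...,1]>-100)
    q=P[red]; print("red",len(q),np.median(q,0).round(1),np.percentile(q,3,0).round(1),np.percentile(q,97,0).round(1))
    post=(P[...,2]>60)&(P[...,2]<175)&(P[...,0]>590)&(P[...,0]<690)&(P[...,1]>120)&(P[...,1]<330)
    q=P[post&~red]; print("post",len(q),np.percentile(q,3,0).round(1),np.percentile(q,97,0).round(1)); 
    q=P[post&(P[...,2]>155)]; print("posttop",len(q),np.percentile(q,[3,50,97],0).round(1).tolist())
    b=(H>100)&(H<132)&(S>90)&(P[...,0]>560)&(P[...,0]<720)&(P[...,1]>-230)&(P[...,1]<130)
    q=P[b&(P[...,2]>82)&(P[...,2]<98)][:,:2].astype(np.float32); rc=cv2.minAreaRect(q); print("blocktop",len(q),rc, np.percentile(q,[1,99],0).round(1).tolist())
    for x,y in((465,30),(445,197),(428,357)):
        for lo,hi in((8,60),):
            m=(np.hypot(P[...,0]-x,P[...,1]-y)<38)&(P[...,2]>lo)&(P[...,2]<hi); q=P[m][:,:2]
            if len(q)<20: continue
            s=least_squares(lambda p:np.hypot(*(q-p).T)-20,[x,y],loss="soft_l1",f_scale=1.5); print("jar",len(q),s.x.round(1),np.abs(s.fun).mean().round(2))
        m=(np.hypot(P[...,0]-x,P[...,1]-y)<38)&(P[...,2]>76)&(P[...,2]<90); q=P[m]; 
        if len(q)>8: print("  top",len(q),((q.min(0)+q.max(0))/2).round(1))
    q=P[(P[...,0]>560)&(P[...,0]<760)&(P[...,1]>-400)&(P[...,1]<400)&(P[...,2]>22)&(P[...,2]<46)][:,:2].astype(np.float32); print("dock",cv2.minAreaRect(q))
    sc=(V<110)&(P[...,0]>660)&(P[...,0]<900)&(np.abs(P[...,1])<250)&(P[...,2]<14)&(P[...,2]>4); q=P[sc]; print("scal",len(q),np.percentile(q,[3,50,97],0).round().tolist())
    dm=(P[...,1]>230)&(P[...,1]<480)&(P[...,0]>540)&(P[...,0]<900)&(P[...,2]>60)&(P[...,2]<80)
    q=P[dm]; print("dish",len(q),np.percentile(q,[3,50,97],0).round().tolist())
    q=P[(P[...,0]>380)&(P[...,0]<500)&(P[...,1]>-420)&(P[...,1]<-80)&(P[...,2]>85)&(P[...,2]<104)]; print("covertop",len(q),cv2.minAreaRect(q[:,:2].astype(np.float32)))
E
python3 m2.py
```

```text
scene [  0 152 178] [660.5 133.7 158.5]
red 67 [654.  136.9 158.8] [646.4 121.5 155. ] [660.5 155.  161.2]
post 982 [632.  139.3  65.5] [679.8 247.6 171.1]
posttop 412 [[629.0, 127.7, 156.0], [656.0, 207.7, 164.7], [683.3, 248.4, 171.6]]
blocktop 1272 ((645.4735717773438, -62.17652893066406), (269.2611389160156, 58.83853530883789), 88.30469512939453) [[616.0, -196.0], [676.6, 69.3]]
jar 236 [455.8  39.5] 0.97
  top 109 [457.7  39.   79.9]
jar 203 [440.8 208.7] 1.18
  top 79 [442.9 207.2  79. ]
jar 55 [426.9 368.8] 1.15
dock ((648.2719116210938, 0.976165771484375), (798.5408325195312, 111.27434539794922), 88.440185546875)
scal 575 [[696.0, -236.0, 5.0], [705.0, -25.0, 9.0], [781.0, 212.0, 13.0]]
dish 489 [[607.0, 240.0, 61.0], [650.0, 412.0, 71.0], [686.0, 461.0, 73.0]]
covertop 3095 ((434.62841796875, -236.61146545410156), (78.07971954345703, 282.9254150390625), 2.0544793605804443)
side [  0 187 162] [643.5 135.1 160.5]
red 59 [645.2 136.7 160.2] [638.5 120.2 154.7] [654.3 155.8 163.2]
post 690 [626.3 140.8  64.7] [674.  250.2 172.2]
posttop 295 [[622.9, 125.5, 156.4], [645.9, 204.8, 165.5], [676.4, 249.3, 173.1]]
blocktop 950 ((642.5424194335938, -60.57539367675781), (270.8231506347656, 59.09530258178711), 88.88259887695312) [[612.8, -194.5], [671.5, 70.7]]
jar 224 [455.5  40.8] 0.95
  top 130 [454.4  39.1  80.7]
jar 199 [440.3 209.9] 1.2
  top 102 [438.2 208.4  80.9]
jar 184 [426.  370.3] 1.59
  top 89 [424.2 368.4  80.2]
dock ((643.544921875, -0.975982666015625), (798.7645263671875, 114.1669692993164), 88.11121368408203)
scal 128 [[761.0, -57.0, 4.0], [768.0, -5.0, 10.0], [776.0, 57.0, 14.0]]
dish 397 [[601.0, 231.0, 61.0], [637.0, 413.0, 72.0], [680.0, 462.0, 76.0]]
covertop 3411 ((433.127197265625, -235.7038116455078), (76.86971282958984, 284.0013732910156), 2.1622607707977295)
```

Block centre is (644,-61), dock yaw about -1.6°. The jars are at (456,39.5), (440.5,209) and (425.5,369.5). The cover is at (434,-236), yaw +2°. Heights and sizes agree with the spec. Next I move above the clamp handle.

Request:
step_arm --moves '[{"tx": 1, "ty": 0.5}, {"tx": 1, "ty": 0.5}, {"tx": 1}, {"tx": 1}, {"tx": 1}]' --gripper 0.7 --newtons 30

```text
schema error: expected keys tx, ty, tz, ax, ay, az
```

Request:
step_arm --moves '[{"tx": 0.6, "tz": 0.8}, {"tz": 0.4}, {}]'

```text
schema error: expected keys tx, ty, tz, ax, ay, az
```

```bash
python3 - <<'E'
from h import *
s=r.sense(); print(s["eef_pos"],s["tcp_rot"])
im,d,K,T=grab("wrist"); save("w1",im); print(K,T.round(2)); P=cloud(d,K,T)
hsv=cv2.cvtColor(im,cv2.COLOR_RGB2HSV).astype(int); H,S,V=[hsv[...,i] for i in range(3)]
m=((H<8)|(H>170))&(S>150)&(V>60)&(P[...,2]>90); q=P[m]; print(len(q),np.percentile(q,[2,50,98],0).round(1))
if len(q): print(cv2.minAreaRect(q[:,:2].astype(np.float32)))
for z0,z1 in((160,170),):
  q=P[(P[...,2]>z0)&(P[...,2]<z1)&~m]; print(len(q), np.percentile(q,[2,50,98],0).round(1) if len(q) else 0)
E
```

```text
[6.24609212e+02 1.83753628e-02 2.55620559e+02] [-3.14034519e+00 -1.50848963e-05  1.57079981e+00]
[[317.48930239   0.         280.98836203]
 [  0.         317.48930239 212.08037252]
 [  0.           0.           1.        ]] [[ 1.0000e+00 -0.0000e+00  0.0000e+00  6.2356e+02]
 [-0.0000e+00  9.6000e-01  2.6000e-01  6.6400e+01]
 [-0.0000e+00 -2.6000e-01  9.6000e-01  3.7328e+02]
 [ 0.0000e+00  0.0000e+00  0.0000e+00  1.0000e+00]]
1306 [[638.9 118.9 154.4]
 [648.7 128.6 157.8]
 [658.6 137.7 160.2]]
((642.9597778320312, 102.11228942871094), (77.95832824707031, 22.996267318725586), 77.92703247070312)
0 0
```

View pics/w1.png

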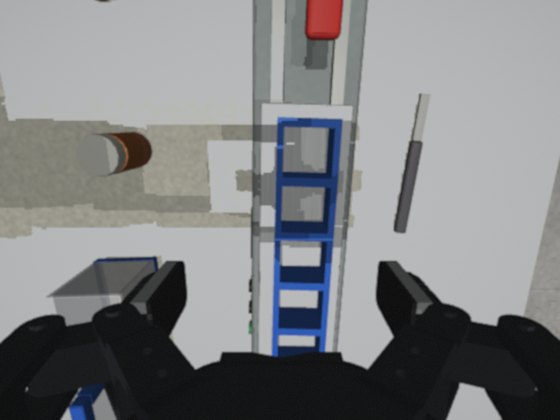

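The wrist view shows the red handle end at (322,38), i.e. x≈649, with its tip at y≈119. The block is below, around (305,230). Every row needs all six keys.

Request:
step_arm --moves '[{"tx": 1, "ty": 0.5, "tz": 0, "ax": 0, "ay": 0, "az": 0}, {"tx": 1, "ty": 0.5, "tz": 0, "ax": 0, "ay": 0, "az": 0}, {"tx": 1, "ty": 0, "tz": 0, "ax": 0, "ay": 0, "az": 0}, {"tx": 1, "ty": 0, "tz": 0, "ax": 0, "ay": 0, "az": 0}, {"tx": 1, "ty": 0, "tz": 0, "ax": 0, "ay": 0, "az": 0}]' --gripper 0.7 --newtons 30

```text
clock: 0.78
eef_pos: [649.9, 125.9, 256.0]
tcp_rot: [-3.141, 0.0, 1.571]
contact_force: [-1.1, -0.6, -0.1]
opening: 0.697
grasp_force: 0.0
```

Request:
step_arm --moves '[{"tx": 0.6, "ty": 0, "tz": 1, "ax": 0, "ay": 0, "az": 0}, {"tx": 0, "ty": 0, "tz": 1, "ax": 0, "ay": 0, "az": 0}, {"tx": 0, "ty": 0, "tz": 1, "ax": 0, "ay": 0, "az": 0}, {"tx": 0, "ty": 0, "tz": 1, "ax": 0, "ay": 0, "az": 0}, {"tx": 0, "ty": 0, "tz": 0.1, "ax": 0, "ay": 0, "az": 0}]'

```text
clock: 1.4
eef_pos: [648.7, 140.1, 151.8]
tcp_rot: [-3.138, 0.001, 1.571]
contact_force: [0.6, 0.7, -0.4]
opening: 0.697
grasp_force: 0.0
```

Request:
step_arm --moves '[{"tx": 0, "ty": 0, "tz": 0, "ax": 0, "ay": 0, "az": 0}, {"tx": 0, "ty": 0, "tz": 0, "ax": 0, "ay": 0, "az": 0}, {"tx": 0, "ty": 0, "tz": 0, "ax": 0, "ay": 0, "az": 0}, {"tx": 0, "ty": 0, "tz": 0, "ax": 0, "ay": 0, "az": 0}, {"tx": 0, "ty": 0, "tz": 0, "ax": 0, "ay": 0, "az": 0}]' --gripper 0.1

```text
clock: 2.02
eef_pos: [650.8, 140.2, 154.6]
tcp_rot: [3.14, -0.001, 1.57]
contact_force: [2.4, 1.4, 2.5]
opening: 0.254
grasp_force: 29.8
```

Request:
step_arm --moves '[{"tx": -0.03, "ty": 0, "tz": -0.38, "ax": 0, "ay": -0.067, "az": 0}, {"tx": -0.03, "ty": 0, "tz": -0.38, "ax": 0, "ay": -0.067, "az": 0}, {"tx": -0.03, "ty": 0, "tz": -0.38, "ax": 0, "ay": -0.067, "az": 0}, {"tx": -0.03, "ty": 0, "tz": -0.38, "ax": 0, "ay": -0.067, "az": 0}, {"tx": -0.03, "ty": 0, "tz": -0.38, "ax": 0, "ay": -0.067, "az": 0}]'

```text
clock: 2.65
eef_pos: [650.9, 146.9, 200.4]
tcp_rot: [3.139, 0.528, 1.57]
contact_force: [5.2, 3.7, -6.2]
opening: 0.252
grasp_force: 30.4
```

Request:
step_arm --moves '[{"tx": -0.03, "ty": 0, "tz": -0.38, "ax": 0, "ay": -0.067, "az": 0}, {"tx": -0.03, "ty": 0, "tz": -0.38, "ax": 0, "ay": -0.067, "az": 0}, {"tx": -0.03, "ty": 0, "tz": -0.38, "ax": 0, "ay": -0.067, "az": 0}, {"tx": -0.03, "ty": 0, "tz": -0.38, "ax": 0, "ay": -0.067, "az": 0}, {"tx": -0.03, "ty": 0, "tz": -0.38, "ax": 0, "ay": -0.067, "az": 0}]'

```text
clock: 3.28
eef_pos: [651.5, 175.8, 236.6]
tcp_rot: [3.138, 1.054, 1.571]
contact_force: [12.3, 0.6, -9.0]
opening: 0.248
grasp_force: 29.2
```

Request:
step_arm --moves '[{"tx": -0.03, "ty": 0, "tz": -0.38, "ax": 0, "ay": -0.067, "az": 0}, {"tx": -0.03, "ty": 0, "tz": -0.38, "ax": 0, "ay": -0.067, "az": 0}, {"tx": -0.03, "ty": 0, "tz": -0.38, "ax": 0, "ay": -0.067, "az": 0}, {"tx": 0, "ty": 0, "tz": 0, "ax": 0, "ay": 0, "az": 0}]'

```text
clock: 3.78
eef_pos: [652.2, 200.9, 249.3]
tcp_rot: [3.135, 1.37, 1.57]
contact_force: [14.7, 3.7, -4.9]
opening: 0.252
grasp_force: 30.2
```

Request:
step_arm --moves '[{"tx": -0.03, "ty": 0, "tz": -0.38, "ax": 0, "ay": -0.067, "az": 0}, {"tx": -0.03, "ty": 0, "tz": -0.38, "ax": 0, "ay": -0.067, "az": 0}, {"tx": -0.03, "ty": 0, "tz": -0.38, "ax": 0, "ay": -0.067, "az": 0}, {"tx": -0.03, "ty": 0, "tz": -0.38, "ax": 0, "ay": -0.067, "az": 0}, {"tx": 0, "ty": 0, "tz": 0, "ax": 0, "ay": 0, "az": 0}]'

```text
clock: 4.4
eef_pos: [653.1, 237.2, 253.3]
tcp_rot: [-0.001, 1.351, -1.565]
contact_force: [21.8, 2.6, -5.7]
opening: 0.251
grasp_force: 31.5
```

Request:
step_arm --moves '[{"tx": 0, "ty": 0, "tz": 0, "ax": 0, "ay": 0, "az": 0}, {"tx": 0, "ty": 0, "tz": 0, "ax": 0, "ay": 0, "az": 0}, {"tx": 0, "ty": 0, "tz": -1, "ax": 0, "ay": 0, "az": 0}, {"tx": 0, "ty": 0, "tz": -1, "ax": 0, "ay": 0, "az": 0}, {"tx": 0, "ty": 0, "tz": -1, "ax": 0, "ay": 0, "az": 0}]' --gripper 0.7

```text
clock: 5.03
eef_pos: [649.7, 311.6, 239.8]
tcp_rot: [-0.001, 1.352, -1.573]
contact_force: [0.7, -0.5, 1.0]
opening: 0.7
grasp_force: 0.0
```

```bash
python3 - <<'E'
from h import *
s=r.sense(); print(s["eef_pos"],s["tcp_rot"],s["qpos"].round(2))
im,d,K,T=grab("scene"); save("s1",im[100:300,250:480].repeat(3,0).repeat(3,1)); P=cloud(d,K,T)
hsv=cv2.cvtColor(im,cv2.COLOR_RGB2HSV).astype(int); H,S,V=[hsv[...,i] for i in range(3)]
m=((H<8)|(H>170))&(S>150)&(V>60)&(P[...,2]>90)&(P[...,0]>500); q=P[m]; print(len(q),np.percentile(q,[2,50,98],0).round(1))
E
```

```text
[649.66339225 311.6326446  239.81048582] [-1.44584364e-03  1.35214273e+00 -1.57269525e+00] [ 0.76  1.19  0.99 -1.28  2.31  0.64]
17 [[648.4 228.6 271.8]
 [656.3 233.2 273.2]
 [662.9 239.4 275.1]]
```

View pics/s1.png

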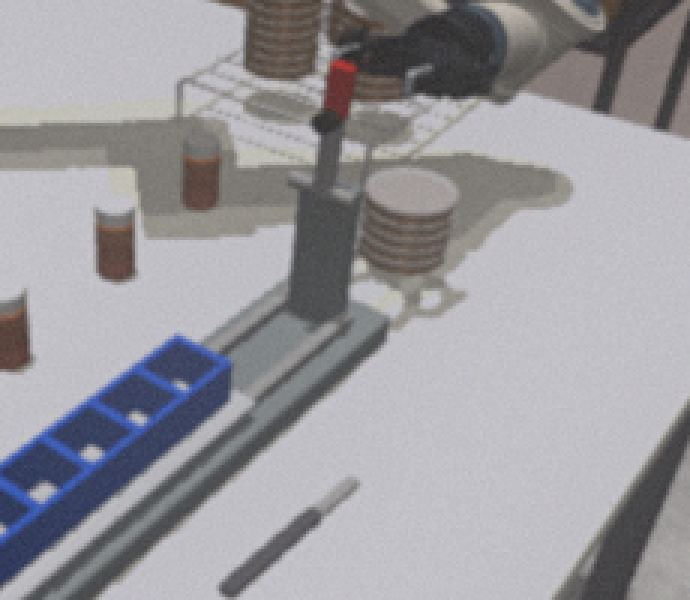

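The clamp stands upright (red tip at crop pixel (340,75)); the bystanders are untouched. I turn the tool back down.

Request:
step_arm --moves '[{"tx": 0, "ty": 0, "tz": 0, "ax": 0, "ay": 0.095, "az": 0}, {"tx": 0, "ty": 0, "tz": 0, "ax": 0, "ay": 0.095, "az": 0}, {"tx": 0, "ty": 0, "tz": 0, "ax": 0, "ay": 0.095, "az": 0}, {"tx": 0, "ty": 0, "tz": 0, "ax": 0, "ay": 0.095, "az": 0}, {"tx": 0, "ty": 0, "tz": 0, "ax": 0, "ay": 0.095, "az": 0}]'

```text
clock: 5.7
eef_pos: [649.5, 311.3, 240.0]
tcp_rot: [3.142, 1.038, 1.571]
contact_force: [0.6, -1.0, 0.4]
opening: 0.7
grasp_force: 0.0
```

Request:
step_arm --moves '[{"tx": 0, "ty": 0, "tz": 0, "ax": 0, "ay": 0.095, "az": 0}, {"tx": 0, "ty": 0, "tz": 0, "ax": 0, "ay": 0.095, "az": 0}, {"tx": 0, "ty": 0, "tz": 0, "ax": 0, "ay": 0.095, "az": 0}, {"tx": 0, "ty": 0, "tz": 0, "ax": 0, "ay": 0.095, "az": 0}, {"tx": 0, "ty": 0, "tz": 0, "ax": 0, "ay": 0.095, "az": 0}]'

```text
clock: 6.32
eef_pos: [649.5, 310.9, 240.5]
tcp_rot: [3.141, 0.292, 1.571]
contact_force: [-0.7, -1.1, -0.5]
opening: 0.7
grasp_force: 0.0
```

Request:
step_arm --moves '[{"tx": 0, "ty": -1, "tz": 0, "ax": 0, "ay": 0.095, "az": 0}, {"tx": 0, "ty": -1, "tz": 0, "ax": 0, "ay": 0.095, "az": 0}, {"tx": 0, "ty": -1, "tz": 0, "ax": 0, "ay": 0, "az": 0}, {"tx": 0, "ty": -1, "tz": 0, "ax": 0, "ay": 0, "az": 0}, {"tx": 0, "ty": -1, "tz": 0, "ax": 0, "ay": 0, "az": 0}]'

```text
clock: 6.95
eef_pos: [523.6, 310.3, 239.9]
tcp_rot: [-3.141, -0.001, 1.57]
contact_force: [-0.0, -0.4, -0.4]
opening: 0.699
grasp_force: 0.0
```

Request:
step_arm --moves '[{"tx": 0, "ty": -1, "tz": 0, "ax": 0, "ay": 0, "az": 0}, {"tx": 0, "ty": -1, "tz": 0, "ax": 0, "ay": 0, "az": 0}, {"tx": 0, "ty": -1, "tz": 0, "ax": 0, "ay": 0, "az": 0}, {"tx": 0, "ty": -1, "tz": 0, "ax": 0, "ay": 0, "az": 0}, {"tx": 0, "ty": 0, "tz": 0, "ax": 0, "ay": 0, "az": 0}]' --gripper 1

```text
clock: 7.58
eef_pos: [423.3, 310.4, 239.8]
tcp_rot: [-3.141, -0.001, 1.572]
contact_force: [0.8, 0.0, 0.1]
opening: 1.001
grasp_force: 0.0
```

```bash
cat > jars.py <<'E'
from h import *
from scipy.optimize import least_squares
s=r.sense(); print(s["eef_pos"].round(1),s["tcp_rot"].round(4),s["clock"])
im,d,K,T=grab("wrist"); np.savez("w.npz",im=im,d=d,K=K,T=T); P=cloud(d,K,T)
z=P[...,2]; m=((z>74)&(z<86)&(d>0)&(P[...,0]<560)).astype(np.uint8)
n,L,st,c=cv2.connectedComponentsWithStats(m)
for i in range(1,n):
    if 150<st[i,4]:
        q=P[L==i]; (cx,cy),rad=cv2.minEnclosingCircle(q[:,:2].astype(np.float32)); print("cap",st[i],q.mean(0).round(1),(round(cx,1),round(cy,1)),round(rad,1))
E
python3 jars.py
```

```text
[423.3 310.4 239.8] [-3.1408e+00 -1.1000e-03  1.5719e+00] 7.575
cap [ 263  112   45   46 1626] [425.2 369.7  80. ] (425.2, 369.5) 19.4
cap [ 279  282   39   38 1147] [438.8 210.9  79.8] (438.9, 209.1) 19.6
```

Request:
step_arm --moves '[{"tx": 0.8, "ty": 0.04, "tz": 0.5, "ax": 0, "ay": 0, "az": 0}, {"tx": 0.8, "ty": 0.04, "tz": 0.5, "ax": 0, "ay": 0, "az": 0}, {"tx": 0.77, "ty": 0, "tz": 0.5, "ax": 0, "ay": 0, "az": 0}, {"tx": 0, "ty": 0, "tz": 1, "ax": 0, "ay": 0, "az": 0}, {"tx": 0, "ty": 0, "tz": 1, "ax": 0, "ay": 0, "az": 0}]'

```text
clock: 8.25
eef_pos: [426.8, 371.5, 150.4]
tcp_rot: [-3.141, -0.001, 1.572]
contact_force: [0.3, 0.1, -0.4]
opening: 1.0
grasp_force: 0.0
```

Request:
step_arm --moves '[{"tx": 0, "ty": 0, "tz": 1, "ax": 0, "ay": 0, "az": 0}, {"tx": 0, "ty": 0, "tz": 1, "ax": 0, "ay": 0, "az": 0}, {"tx": 0, "ty": 0, "tz": 0.8, "ax": 0, "ay": 0, "az": 0}, {"tx": 0, "ty": 0, "tz": 0.5, "ax": 0, "ay": 0, "az": 0}, {"tx": 0, "ty": 0, "tz": 0, "ax": 0, "ay": 0, "az": 0}]'

```text
clock: 8.88
eef_pos: [426.4, 370.4, 68.4]
tcp_rot: [-3.14, -0.0, 1.571]
contact_force: [-0.2, -1.5, 0.4]
opening: 0.998
grasp_force: 0.0
```

Request:
step_arm --moves '[{"tx": 0, "ty": 0, "tz": 0, "ax": 0, "ay": 0, "az": 0}, {"tx": 0, "ty": 0, "tz": 0, "ax": 0, "ay": 0, "az": 0}, {"tx": 0, "ty": 0, "tz": 0, "ax": 0, "ay": 0, "az": 0}, {"tx": 0, "ty": 0, "tz": 0, "ax": 0, "ay": 0, "az": 0}, {"tx": 0, "ty": 0, "tz": 0, "ax": 0, "ay": 0, "az": 0}]' --gripper 0.3 --newtons 30

```text
clock: 9.5
eef_pos: [427.3, 370.7, 70.5]
tcp_rot: [3.141, -0.002, 1.571]
contact_force: [-1.1, -0.1, 6.4]
opening: 0.456
grasp_force: 29.9
```

Request:
step_arm --moves '[{"tx": 0, "ty": 0, "tz": -1, "ax": 0, "ay": 0, "az": 0}, {"tx": 0, "ty": 0, "tz": -1, "ax": 0, "ay": 0, "az": 0}, {"tx": 0, "ty": 0, "tz": -1, "ax": 0, "ay": 0, "az": 0}, {"tx": 0, "ty": 0, "tz": -1, "ax": 0, "ay": 0, "az": 0}, {"tx": -0.8, "ty": 0, "tz": -1, "ax": 0, "ay": 0, "az": 0}]'

```text
clock: 10.12
eef_pos: [427.0, 350.7, 195.6]
tcp_rot: [3.141, -0.002, 1.572]
contact_force: [-0.1, -0.0, -0.8]
opening: 0.455
grasp_force: 30.6
```

Request:
step_arm --moves '[{"tx": -1, "ty": 0.6, "tz": -0.2, "ax": 0, "ay": 0, "az": 0}, {"tx": -1, "ty": 0.6, "tz": 0, "ax": 0, "ay": 0, "az": 0}, {"tx": -1, "ty": 0.6, "tz": 0, "ax": 0, "ay": 0, "az": 0}, {"tx": -1, "ty": 0.6, "tz": 0, "ax": 0, "ay": 0, "az": 0}, {"tx": -1, "ty": 0.6, "tz": 0, "ax": 0, "ay": 0, "az": 0}]'

```text
clock: 10.75
eef_pos: [502.2, 224.2, 199.5]
tcp_rot: [-3.141, -0.001, 1.571]
contact_force: [0.1, 0.6, -1.4]
opening: 0.462
grasp_force: 30.7
```

Request:
step_arm --moves '[{"tx": -1, "ty": 0.7, "tz": 0, "ax": 0, "ay": 0, "az": 0}, {"tx": -1, "ty": 0.7, "tz": 0, "ax": 0, "ay": 0, "az": 0}, {"tx": -1, "ty": 0.7, "tz": 0, "ax": 0, "ay": 0, "az": 0}, {"tx": -1, "ty": 0.7, "tz": 0, "ax": 0, "ay": 0, "az": 0}, {"tx": -1, "ty": 0.7, "tz": 0, "ax": 0, "ay": 0, "az": 0}]'

```text
clock: 11.38
eef_pos: [589.8, 99.2, 199.2]
tcp_rot: [-3.141, -0.002, 1.571]
contact_force: [1.3, 0.2, -1.4]
opening: 0.463
grasp_force: 30.7
```

Request:
step_arm --moves '[{"tx": -1, "ty": 0.7, "tz": 0, "ax": 0, "ay": 0, "az": 0}, {"tx": -1, "ty": 0.7, "tz": 0, "ax": 0, "ay": 0, "az": 0}, {"tx": -0.3, "ty": 0.9, "tz": 0, "ax": 0, "ay": 0, "az": 0}, {"tx": 0, "ty": 0, "tz": 0, "ax": 0, "ay": 0, "az": 0}, {"tx": 0, "ty": 0, "tz": 0, "ax": 0, "ay": 0, "az": 0}]'

```text
clock: 12.0
eef_pos: [646.1, 42.9, 198.8]
tcp_rot: [-3.14, -0.002, 1.571]
contact_force: [-0.7, 0.5, -1.0]
opening: 0.464
grasp_force: 30.8
```

```bash
cat > blk.py <<'E'
from h import *
s=r.sense(); print(s["eef_pos"].round(1),s["tcp_rot"].round(4),s["clock"])
im,d,K,T=grab("wrist"); np.savez("w.npz",im=im,d=d,K=K,T=T); P=cloud(d,K,T)
hsv=cv2.cvtColor(im,cv2.COLOR_RGB2HSV).astype(int); H,S,V=[hsv[...,i] for i in range(3)]
b=(H>100)&(H<132)&(S>90)&(P[...,0]>590)&(P[...,0]<700)&(P[...,2]>84)&(P[...,2]<96)
q=P[b]; print("block",len(q),np.percentile(q,[1,50,99],0).round(1).tolist())
far=q[q[:,1]>q[:,1].max()-120]
# edges per y-bin
ys=np.arange(np.ceil(q[:,1].min()/10)*10,q[:,1].max()-12,10); L=[];R=[]
for y in ys:
    e=q[np.abs(q[:,1]-y)<5]; L.append(e[:,0].min()); R.append(e[:,0].max())
w=np.array(R)-np.array(L); ok=(w>54)&(w<60)
c=(np.array(L)+R)/2; print("bins",ys.round()[ok].tolist(),c[ok].round(1).tolist()); print("fit",np.polyfit(ys[ok],c[ok],1), "ymax",np.percentile(q[:,1],99.7).round(1))
E
python3 blk.py
```

```text
[646.1  42.9 198.8] [-3.1402e+00 -1.6000e-03  1.5708e+00] 12.0
block 1852 [[617.0, -73.3, 84.9], [653.3, 63.4, 90.1], [674.5, 73.2, 91.6]]Traceback (most recent call last):
  File "blk.py", line 11, in <module>
    e=q[np.abs(q[:,1]-y)<5]; L.append(e[:,0].min()); R.append(e[:,0].max())
                                      ~~~~~~~~~~^^
    return umr_minimum(a, axis, None, out, keepdims, initial, where)
ValueError: zero-size array to reduction operation minimum which has no identity
```

```bash
python3 - <<'E'
from h import *
f=np.load("w.npz"); im,d,K,T=[f[k] for k in("im","d","K","T")]; P=cloud(d,K,T)
hsv=cv2.cvtColor(im,cv2.COLOR_RGB2HSV).astype(int); H,S,V=[hsv[...,i] for i in range(3)]
b=(H>100)&(H<132)&(S>90)&(P[...,0]>590)&(P[...,0]<700)&(P[...,2]>86)&(P[...,2]<96); q=P[b]
for y in range(-70,80,5):
    e=q[np.abs(q[:,1]-y)<2.5]
    if len(e)>4: print(y,len(e),np.percentile(e[:,0],[1,99]).round(1))
a=P[(P[...,2]>80)&(d>0)&(np.hypot(P[...,0]-646,P[...,1]-43)<28)&(P[...,2]<215)]; print(np.percentile(a,[2,50,98],0).round())
E
```

```text
-70 71 [616.2 670.4]
-65 71 [616.2 671.1]
-60 25 [616.5 671.2]
20 23 [671.2 673.7]
25 28 [669.8 673.5]
30 44 [619.1 674. ]
35 70 [619.1 674. ]
40 88 [619.3 673.9]
45 109 [619.3 674.3]
50 111 [619.4 674.2]
55 105 [619.6 674.7]
60 113 [619.8 674.5]
65 314 [620.  674.8]
70 532 [620.3 674.9]
75 70 [620.5 657.8]
[[622.  27.  90.]
 [645.  51. 208.]
 [670.  65. 213.]]
```

Request:
step_arm --moves '[{"tx": 0.05, "ty": 0.03, "tz": 0.8, "ax": 0, "ay": 0, "az": 0}, {"tx": 0, "ty": 0, "tz": 0.6, "ax": 0, "ay": 0, "az": 0}, {"tx": 0, "ty": 0, "tz": 0.3, "ax": 0, "ay": 0, "az": 0}, {"tx": 0, "ty": 0, "tz": 0.3, "ax": 0, "ay": 0, "az": 0}, {"tx": 0, "ty": 0, "tz": 0.2, "ax": 0, "ay": 0, "az": 0}]'

```text
clock: 12.68
eef_pos: [647.8, 44.0, 143.8]
tcp_rot: [-3.141, -0.002, 1.571]
contact_force: [0.1, -0.0, -1.1]
opening: 0.461
grasp_force: 30.8
```

Request:
step_arm --moves '[{"tx": 0, "ty": 0, "tz": 0.3, "ax": 0, "ay": 0, "az": 0}, {"tx": 0, "ty": 0, "tz": 0.3, "ax": 0, "ay": 0, "az": 0}, {"tx": 0, "ty": 0, "tz": 0.2, "ax": 0, "ay": 0, "az": 0}, {"tx": 0, "ty": 0, "tz": 0.08, "ax": 0, "ay": 0, "az": 0}, {"tx": 0, "ty": 0, "tz": 0, "ax": 0, "ay": 0, "az": 0}]'

```text
clock: 13.3
eef_pos: [647.8, 44.1, 122.2]
tcp_rot: [-3.142, -0.002, 1.571]
contact_force: [-0.9, 0.2, -1.5]
opening: 0.458
grasp_force: 30.8
```

Request:
step_arm --moves '[{"tx": 0, "ty": 0, "tz": 0, "ax": 0, "ay": 0, "az": 0}, {"tx": 0, "ty": 0, "tz": 0, "ax": 0, "ay": 0, "az": 0}, {"tx": 0, "ty": 0, "tz": -0.7, "ax": 0, "ay": 0, "az": 0}, {"tx": 0, "ty": 0, "tz": -1, "ax": 0, "ay": 0, "az": 0}, {"tx": 0, "ty": 0, "tz": -1, "ax": 0, "ay": 0, "az": 0}]' --gripper 0.8

```text
clock: 13.92
eef_pos: [648.0, 44.0, 191.8]
tcp_rot: [3.141, -0.002, 1.571]
contact_force: [0.0, -0.8, 0.3]
opening: 0.799
grasp_force: 0.0
```

Request:
step_arm --moves '[{"tx": 0.5, "ty": -1, "tz": -1, "ax": 0, "ay": 0, "az": 0}, {"tx": 0.5, "ty": -1, "tz": 0, "ax": 0, "ay": 0, "az": 0}, {"tx": 0.5, "ty": -1, "tz": 0, "ax": 0, "ay": 0, "az": 0}, {"tx": 0.5, "ty": -1, "tz": 0, "ax": 0, "ay": 0, "az": 0}, {"tx": 0.5, "ty": -1, "tz": 0, "ax": 0, "ay": 0, "az": 0}]' --gripper 1

```text
clock: 14.55
eef_pos: [522.3, 106.8, 216.3]
tcp_rot: [3.14, -0.002, 1.571]
contact_force: [-0.5, -0.0, 0.1]
opening: 1.001
grasp_force: 0.0
```

Request:
step_arm --moves '[{"tx": 0.5, "ty": -1, "tz": 0, "ax": 0, "ay": 0, "az": 0}, {"tx": 0.5, "ty": -1, "tz": 0, "ax": 0, "ay": 0, "az": 0}, {"tx": 0.5, "ty": -1, "tz": 0, "ax": 0, "ay": 0, "az": 0}, {"tx": 0.3, "ty": -0.3, "tz": 0, "ax": 0, "ay": 0, "az": 0}, {"tx": 0, "ty": 0, "tz": 0, "ax": 0, "ay": 0, "az": 0}]'

```text
clock: 15.18
eef_pos: [440.8, 151.9, 215.8]
tcp_rot: [3.14, -0.002, 1.572]
contact_force: [0.1, -0.6, -0.0]
opening: 1.0
grasp_force: 0.0
```

```bash
python3 jars.py; python3 - <<'E'
from h import *
im,d,K,T=grab("scene"); save("s2",im)
E
```

```text
[440.8 151.9 215.8] [ 3.1399e+00 -2.0000e-03  1.5718e+00] 15.175
cap [ 256  113   50   51 1932] [439.2 209.2  80.1] (439.4, 208.8) 19.4
cap [ 276  305   42   40 1305] [453.9  41.9  79.7] (453.9, 39.9) 19.6
```

View pics/s2.png

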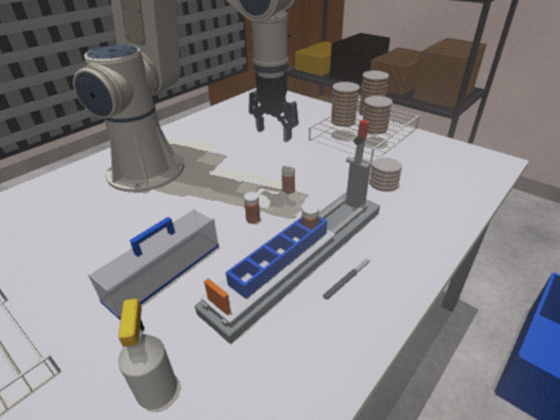

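The first jar stands in cell 4 (310,213); two jars remain at (252,208) and (288,180).

Request:
step_arm --moves '[{"tx": 0.8, "ty": 0, "tz": 0.4, "ax": 0, "ay": 0, "az": 0}, {"tx": 0.8, "ty": 0, "tz": 0.4, "ax": 0, "ay": 0, "az": 0}, {"tx": 0.68, "ty": 0, "tz": 0.4, "ax": 0, "ay": 0, "az": 0}, {"tx": 0, "ty": 0, "tz": 1, "ax": 0, "ay": 0, "az": 0}, {"tx": 0, "ty": 0, "tz": 1, "ax": 0, "ay": 0, "az": 0}]'

```text
clock: 15.9
eef_pos: [440.9, 208.9, 134.2]
tcp_rot: [3.141, -0.002, 1.571]
contact_force: [-0.0, -1.2, -0.6]
opening: 0.999
grasp_force: 0.0
```

Request:
step_arm --moves '[{"tx": 0, "ty": 0, "tz": 1, "ax": 0, "ay": 0, "az": 0}, {"tx": 0, "ty": 0, "tz": 1, "ax": 0, "ay": 0, "az": 0}, {"tx": 0, "ty": 0, "tz": 0.4, "ax": 0, "ay": 0, "az": 0}, {"tx": 0, "ty": 0, "tz": 0.23, "ax": 0, "ay": 0, "az": 0}, {"tx": 0, "ty": 0, "tz": 0, "ax": 0, "ay": 0, "az": 0}]'

```text
clock: 16.52
eef_pos: [440.5, 208.7, 69.4]
tcp_rot: [3.141, -0.002, 1.571]
contact_force: [0.5, 0.5, -0.1]
opening: 0.998
grasp_force: 0.0
```

Request:
step_arm --moves '[{"tx": 0, "ty": 0, "tz": 0, "ax": 0, "ay": 0, "az": 0}, {"tx": 0, "ty": 0, "tz": 0, "ax": 0, "ay": 0, "az": 0}, {"tx": 0, "ty": 0, "tz": 0, "ax": 0, "ay": 0, "az": 0}, {"tx": 0, "ty": 0, "tz": 0, "ax": 0, "ay": 0, "az": 0}, {"tx": 0, "ty": 0, "tz": 0, "ax": 0, "ay": 0, "az": 0}]' --gripper 0.3

```text
clock: 17.15
eef_pos: [440.6, 208.8, 69.8]
tcp_rot: [3.141, -0.002, 1.571]
contact_force: [-0.2, -0.6, 6.5]
opening: 0.461
grasp_force: 29.7
```

Request:
step_arm --moves '[{"tx": 0, "ty": 0, "tz": -1, "ax": 0, "ay": 0, "az": 0}, {"tx": 0, "ty": 0, "tz": -1, "ax": 0, "ay": 0, "az": 0}, {"tx": 0, "ty": 0, "tz": -1, "ax": 0, "ay": 0, "az": 0}, {"tx": 0, "ty": 0, "tz": -1, "ax": 0, "ay": 0, "az": 0}, {"tx": 0, "ty": 0, "tz": -1, "ax": 0, "ay": 0, "az": 0}]'

```text
clock: 17.77
eef_pos: [439.9, 208.3, 194.9]
tcp_rot: [-3.141, -0.001, 1.571]
contact_force: [1.3, -0.2, -1.0]
opening: 0.459
grasp_force: 30.7
```

Request:
step_arm --moves '[{"tx": -0.98, "ty": 0.74, "tz": -0.4, "ax": 0, "ay": 0, "az": 0}, {"tx": -0.98, "ty": 0.74, "tz": -0.2, "ax": 0, "ay": 0, "az": 0}, {"tx": -0.98, "ty": 0.74, "tz": 0, "ax": 0, "ay": 0, "az": 0}, {"tx": -0.98, "ty": 0.74, "tz": 0, "ax": 0, "ay": 0, "az": 0}, {"tx": -0.98, "ty": 0.74, "tz": 0, "ax": 0, "ay": 0, "az": 0}]'

```text
clock: 18.4
eef_pos: [533.0, 85.1, 208.9]
tcp_rot: [-3.141, -0.002, 1.571]
contact_force: [-0.1, 0.7, -2.5]
opening: 0.463
grasp_force: 30.8
```

Request:
step_arm --moves '[{"tx": -0.98, "ty": 0.74, "tz": 0, "ax": 0, "ay": 0, "az": 0}, {"tx": -0.98, "ty": 0.74, "tz": 0, "ax": 0, "ay": 0, "az": 0}, {"tx": -0.98, "ty": 0.74, "tz": 0, "ax": 0, "ay": 0, "az": 0}, {"tx": -0.98, "ty": 0.74, "tz": 0, "ax": 0, "ay": 0, "az": 0}, {"tx": -0.98, "ty": 0.74, "tz": 0, "ax": 0, "ay": 0, "az": 0}]'

```text
clock: 19.02
eef_pos: [625.5, -37.4, 208.5]
tcp_rot: [-3.141, -0.002, 1.571]
contact_force: [-0.6, 0.8, -1.0]
opening: 0.463
grasp_force: 30.8
```

Request:
step_arm --moves '[{"tx": -0.98, "ty": 0.74, "tz": 0.3, "ax": 0, "ay": 0, "az": 0}, {"tx": 0, "ty": 0, "tz": 0.5, "ax": 0, "ay": 0, "az": 0}, {"tx": 0, "ty": 0, "tz": 0.3, "ax": 0, "ay": 0, "az": 0}, {"tx": 0, "ty": 0, "tz": 0, "ax": 0, "ay": 0, "az": 0}, {"tx": 0, "ty": 0, "tz": 0, "ax": 0, "ay": 0, "az": 0}]'

```text
clock: 19.65
eef_pos: [643.6, -60.4, 181.7]
tcp_rot: [3.141, -0.002, 1.572]
contact_force: [-1.2, 0.4, -1.2]
opening: 0.461
grasp_force: 30.8
```

```bash
cat > blk.py <<'E'
from h import *
s=r.sense(); print(s["eef_pos"].round(1),s["tcp_rot"].round(4),s["clock"])
im,d,K,T=grab("wrist"); np.savez("w.npz",im=im,d=d,K=K,T=T); P=cloud(d,K,T)
hsv=cv2.cvtColor(im,cv2.COLOR_RGB2HSV).astype(int); H,S,V=[hsv[...,i] for i in range(3)]
b=(H>100)&(H<132)&(S>90)&(P[...,0]>590)&(P[...,0]<700)&(P[...,2]>86)&(P[...,2]<96); q=P[b]
for y in range(-210,85,10):
    e=q[np.abs(q[:,1]-y)<2.5]
    if len(e)>4: print(y,len(e),np.percentile(e[:,0],[1,99]).round(1))
# cross walls: y histogram near middle x
for x in(640,650):
    e=q[np.abs(q[:,0]-x)<8][:,1]; h,_=np.histogram(e,bins=np.arange(-210,90,2)); print(x,[(int(-209+2*i),int(c)) for i,c in enumerate(h) if c>8])
E
python3 blk.py
```

```text
[643.6 -60.4 181.7] [ 3.1414e+00 -1.6000e-03  1.5716e+00] 19.65
-160 80 [613.8 668.1]
-150 65 [614.  668.5]
-80 17 [668.6 670.8]
-70 67 [615.8 671.1]
-60 119 [616.3 671.5]
-50 136 [616.4 671.8]
-40 266 [616.7 672. ]
-30 331 [617.  672.1]
-20 150 [617.3 672.5]
-10 148 [617.6 672.9]
0 152 [617.9 673.1]
10 175 [618.2 673.4]
20 522 [618.6 673.4]
30 171 [618.9 673.7]
40 180 [619.1 674.2]
50 129 [619.4 674.7]
60 185 [619.7 675. ]
70 417 [620.1 674.9]
640 [(-39, 20), (-37, 72), (-35, 70), (-33, 70), (-31, 52), (13, 51), (15, 78), (17, 104), (19, 77), (21, 42), (71, 10), (73, 17)]
650 [(-39, 23), (-37, 72), (-35, 71), (-33, 71), (-31, 44), (13, 64), (15, 76), (17, 104), (19, 77), (21, 26)]
```

Request:
step_arm --moves '[{"tx": -0.02, "ty": 0.02, "tz": 0.8, "ax": 0, "ay": 0, "az": 0}, {"tx": 0, "ty": 0, "tz": 0.4, "ax": 0, "ay": 0, "az": 0}, {"tx": 0, "ty": 0, "tz": 0.3, "ax": 0, "ay": 0, "az": 0}, {"tx": 0, "ty": 0, "tz": 0.3, "ax": 0, "ay": 0, "az": 0}, {"tx": 0, "ty": 0, "tz": 0.3, "ax": 0, "ay": 0, "az": 0}]'

```text
clock: 20.32
eef_pos: [644.3, -61.5, 128.4]
tcp_rot: [3.141, -0.002, 1.571]
contact_force: [-0.7, 0.4, -1.7]
opening: 0.458
grasp_force: 30.9
```

Request:
step_arm --moves '[{"tx": 0, "ty": 0, "tz": 0.2, "ax": 0, "ay": 0, "az": 0}, {"tx": 0, "ty": 0, "tz": 0.12, "ax": 0, "ay": 0, "az": 0}, {"tx": 0, "ty": 0, "tz": 0, "ax": 0, "ay": 0, "az": 0}, {"tx": 0, "ty": 0, "tz": 0, "ax": 0, "ay": 0, "az": 0}]'

```text
clock: 20.82
eef_pos: [644.5, -61.4, 121.1]
tcp_rot: [3.141, -0.002, 1.571]
contact_force: [-0.2, -0.3, -0.7]
opening: 0.457
grasp_force: 30.9
```

Request:
step_arm --moves '[{"tx": 0, "ty": 0, "tz": 0, "ax": 0, "ay": 0, "az": 0}, {"tx": 0, "ty": 0, "tz": 0, "ax": 0, "ay": 0, "az": 0}, {"tx": 0, "ty": 0, "tz": -0.7, "ax": 0, "ay": 0, "az": 0}, {"tx": 0, "ty": 0, "tz": -1, "ax": 0, "ay": 0, "az": 0}, {"tx": 0, "ty": 0, "tz": -1, "ax": 0, "ay": 0, "az": 0}]' --gripper 0.8

```text
clock: 21.45
eef_pos: [644.5, -61.6, 190.4]
tcp_rot: [3.141, -0.001, 1.571]
contact_force: [-0.6, -0.4, 0.6]
opening: 0.799
grasp_force: 0.0
```

Request:
step_arm --moves '[{"tx": 0.2, "ty": -1, "tz": -1, "ax": 0, "ay": 0, "az": 0}, {"tx": 0.2, "ty": -1, "tz": 0, "ax": 0, "ay": 0, "az": 0}, {"tx": 0.2, "ty": -1, "tz": 0, "ax": 0, "ay": 0, "az": 0}, {"tx": 0.2, "ty": -1, "tz": 0, "ax": 0, "ay": 0, "az": 0}, {"tx": 0.2, "ty": -1, "tz": 0, "ax": 0, "ay": 0, "az": 0}]' --gripper 1

```text
clock: 22.08
eef_pos: [518.8, -36.5, 214.7]
tcp_rot: [3.14, -0.001, 1.571]
contact_force: [0.1, -0.0, 0.6]
opening: 1.001
grasp_force: 0.0
```

Request:
step_arm --moves '[{"tx": 0.3, "ty": -1, "tz": 0, "ax": 0, "ay": 0, "az": 0}, {"tx": 0.3, "ty": -1, "tz": 0, "ax": 0, "ay": 0, "az": 0}, {"tx": 0.24, "ty": -0.6, "tz": 0, "ax": 0, "ay": 0, "az": 0}, {"tx": 0, "ty": 0, "tz": 0, "ax": 0, "ay": 0, "az": 0}, {"tx": 0, "ty": 0, "tz": 0, "ax": 0, "ay": 0, "az": 0}]'

```text
clock: 22.7
eef_pos: [455.4, -15.7, 213.9]
tcp_rot: [3.14, -0.001, 1.571]
contact_force: [0.0, -0.0, 0.8]
opening: 0.997
grasp_force: 0.0
```

```bash
python3 jars.py
```

```text
[455.4 -15.7 213.9] [ 3.1400e+00 -1.4000e-03  1.5709e+00] 22.7
cap [ 257  115   49   51 1953] [454.2  40.   80.1] (454.4, 39.6) 19.3
cap [208 292  85  10 572] [427.6 -95.5  80.2] (427.2, -95.5) 36.9
```

Request:
step_arm --moves '[{"tx": 0.8, "ty": 0, "tz": 0.4, "ax": 0, "ay": 0, "az": 0}, {"tx": 0.8, "ty": 0, "tz": 0.4, "ax": 0, "ay": 0, "az": 0}, {"tx": 0.62, "ty": 0, "tz": 0.4, "ax": 0, "ay": 0, "az": 0}, {"tx": 0, "ty": 0, "tz": 1, "ax": 0, "ay": 0, "az": 0}, {"tx": 0, "ty": 0, "tz": 1, "ax": 0, "ay": 0, "az": 0}]'

```text
clock: 23.38
eef_pos: [454.9, 40.4, 132.7]
tcp_rot: [3.141, -0.002, 1.571]
contact_force: [-0.1, -0.5, -0.3]
opening: 1.002
grasp_force: 0.0
```

Request:
step_arm --moves '[{"tx": 0, "ty": 0, "tz": 1, "ax": 0, "ay": 0, "az": 0}, {"tx": 0, "ty": 0, "tz": 1, "ax": 0, "ay": 0, "az": 0}, {"tx": 0, "ty": 0, "tz": 0.3, "ax": 0, "ay": 0, "az": 0}, {"tx": 0, "ty": 0, "tz": 0.26, "ax": 0, "ay": 0, "az": 0}, {"tx": 0, "ty": 0, "tz": 0, "ax": 0, "ay": 0, "az": 0}]'

```text
clock: 24.0
eef_pos: [454.5, 40.2, 69.6]
tcp_rot: [3.141, -0.002, 1.571]
contact_force: [0.4, -0.4, 0.4]
opening: 1.0
grasp_force: 0.0
```

Request:
step_arm --moves '[{"tx": 0, "ty": 0, "tz": 0, "ax": 0, "ay": 0, "az": 0}, {"tx": 0, "ty": 0, "tz": 0, "ax": 0, "ay": 0, "az": 0}, {"tx": 0, "ty": 0, "tz": 0, "ax": 0, "ay": 0, "az": 0}, {"tx": 0, "ty": 0, "tz": 0, "ax": 0, "ay": 0, "az": 0}, {"tx": 0, "ty": 0, "tz": 0, "ax": 0, "ay": 0, "az": 0}]' --gripper 0.3

```text
clock: 24.62
eef_pos: [454.7, 40.2, 69.9]
tcp_rot: [3.141, -0.002, 1.571]
contact_force: [-0.6, 0.2, 6.7]
opening: 0.464
grasp_force: 30.5
```

Request:
step_arm --moves '[{"tx": 0, "ty": 0, "tz": -1, "ax": 0, "ay": 0, "az": 0}, {"tx": 0, "ty": 0, "tz": -1, "ax": 0, "ay": 0, "az": 0}, {"tx": 0, "ty": 0, "tz": -1, "ax": 0, "ay": 0, "az": 0}, {"tx": 0, "ty": 0, "tz": -1, "ax": 0, "ay": 0, "az": 0}, {"tx": 0, "ty": 0, "tz": -1, "ax": 0, "ay": 0, "az": 0}]'

```text
clock: 25.25
eef_pos: [453.9, 39.9, 195.2]
tcp_rot: [-3.141, -0.002, 1.571]
contact_force: [0.5, 0.4, -0.5]
opening: 0.458
grasp_force: 30.7
```

```bash
python3 - <<'E'
from h import *
s=r.sense(); print(s["eef_pos"].round(1),s["tcp_rot"].round(3),s["opening"],s["clock"])
E
```

```text
[453.9  39.9 195.2] [-3.141e+00 -2.000e-03  1.571e+00] 0.4579860309641911 25.25
```

Request:
step_arm --moves '[{"tx": -0.91, "ty": 0.83, "tz": -0.4, "ax": 0, "ay": 0, "az": 0}, {"tx": -0.91, "ty": 0.83, "tz": -0.2, "ax": 0, "ay": 0, "az": 0}, {"tx": -0.91, "ty": 0.83, "tz": 0, "ax": 0, "ay": 0, "az": 0}, {"tx": -0.91, "ty": 0.83, "tz": 0, "ax": 0, "ay": 0, "az": 0}, {"tx": -0.91, "ty": 0.83, "tz": 0, "ax": 0, "ay": 0, "az": 0}]'

```text
clock: 25.88
eef_pos: [558.3, -74.6, 209.0]
tcp_rot: [-3.141, -0.002, 1.571]
contact_force: [-0.0, 0.5, -0.6]
opening: 0.458
grasp_force: 30.7
```

Request:
step_arm --moves '[{"tx": -0.91, "ty": 0.83, "tz": 0, "ax": 0, "ay": 0, "az": 0}, {"tx": -0.91, "ty": 0.83, "tz": 0, "ax": 0, "ay": 0, "az": 0}, {"tx": -0.91, "ty": 0.83, "tz": 0.2, "ax": 0, "ay": 0, "az": 0}, {"tx": -0.9, "ty": 0.84, "tz": 0.5, "ax": 0, "ay": 0, "az": 0}, {"tx": 0, "ty": 0, "tz": 0.3, "ax": 0, "ay": 0, "az": 0}]'

```text
clock: 26.5
eef_pos: [641.8, -165.8, 183.0]
tcp_rot: [-3.141, -0.001, 1.569]
contact_force: [-0.7, 0.1, -1.8]
opening: 0.464
grasp_force: 30.9
```

Request:
step_arm --moves '[{"tx": 0, "ty": 0, "tz": 0, "ax": 0, "ay": 0, "az": 0}, {"tx": 0, "ty": 0, "tz": 0, "ax": 0, "ay": 0, "az": 0}]'

```text
clock: 26.75
eef_pos: [640.8, -163.8, 184.4]
tcp_rot: [-3.141, -0.002, 1.571]
contact_force: [0.9, 1.1, -0.5]
opening: 0.458
grasp_force: 30.9
```

```bash
python3 blk.py; python3 jars.py | head -1
```

```text
[ 640.8 -163.8  184.4] [-3.1412e+00 -1.8000e-03  1.5713e+00] 26.75
-180 41 [612.3 668. ]
-170 86 [613.4 668.3]
-160 121 [613.7 668.7]
-150 128 [613.3 668.8]
-140 603 [614.3 668.6]
-130 122 [614.5 669. ]
-120 128 [614.8 669.4]
-110 144 [615.1 669.9]
-100 152 [615.4 670.4]
-90 574 [615.9 670.1]
-80 177 [615.4 670.9]
-70 175 [616.4 671.2]
-60 144 [616.  671.3]
-50 135 [616.3 671.7]
-40 238 [616.7 671.7]
-30 295 [617.  672.4]
640 [(-143, 23), (-141, 68), (-139, 71), (-137, 70), (-135, 48), (-91, 51), (-89, 75), (-87, 92), (-85, 83), (-83, 31), (-31, 12)]
650 [(-143, 26), (-141, 72), (-139, 71), (-137, 72), (-135, 40), (-91, 67), (-89, 74), (-87, 92), (-85, 83), (-83, 21), (-31, 9)]
[ 641.  -163.9  184.6] [ 3.1414e+00 -1.6000e-03  1.5714e+00] 26.8
```

Request:
step_arm --moves '[{"tx": -0.03, "ty": 0.01, "tz": 0.8, "ax": 0, "ay": 0, "az": 0}, {"tx": 0, "ty": 0, "tz": 0.5, "ax": 0, "ay": 0, "az": 0}, {"tx": 0, "ty": 0, "tz": 0.3, "ax": 0, "ay": 0, "az": 0}, {"tx": 0, "ty": 0, "tz": 0.3, "ax": 0, "ay": 0, "az": 0}, {"tx": 0, "ty": 0, "tz": 0.3, "ax": 0, "ay": 0, "az": 0}]'

```text
clock: 27.48
eef_pos: [641.6, -165.2, 128.7]
tcp_rot: [3.141, -0.002, 1.571]
contact_force: [-1.5, 0.3, -1.6]
opening: 0.461
grasp_force: 31.0
```

Request:
step_arm --moves '[{"tx": 0, "ty": 0, "tz": 0.2, "ax": 0, "ay": 0, "az": 0}, {"tx": 0, "ty": 0, "tz": 0.12, "ax": 0, "ay": 0, "az": 0}, {"tx": 0, "ty": 0, "tz": 0, "ax": 0, "ay": 0, "az": 0}, {"tx": 0, "ty": 0, "tz": 0, "ax": 0, "ay": 0, "az": 0}]'

```text
clock: 27.98
eef_pos: [641.7, -165.2, 121.5]
tcp_rot: [3.141, -0.001, 1.571]
contact_force: [-0.7, -0.4, -1.1]
opening: 0.461
grasp_force: 31.0
```

Request:
step_arm --moves '[{"tx": 0, "ty": 0, "tz": 0, "ax": 0, "ay": 0, "az": 0}, {"tx": 0, "ty": 0, "tz": 0, "ax": 0, "ay": 0, "az": 0}, {"tx": 0, "ty": 0, "tz": -0.7, "ax": 0, "ay": 0, "az": 0}, {"tx": 0, "ty": 0, "tz": -1, "ax": 0, "ay": 0, "az": 0}, {"tx": 0, "ty": 0, "tz": -1, "ax": 0, "ay": 0, "az": 0}]' --gripper 0.8

```text
clock: 28.6
eef_pos: [641.8, -165.4, 190.7]
tcp_rot: [3.141, -0.001, 1.571]
contact_force: [0.5, -0.3, 0.3]
opening: 0.799
grasp_force: 0.0
```

Request:
step_arm --moves '[{"tx": 0, "ty": -0.6, "tz": -1, "ax": 0, "ay": 0, "az": 0}, {"tx": 0, "ty": -0.7, "tz": -1, "ax": 0, "ay": 0, "az": 0}, {"tx": -0.4, "ty": -1, "tz": -1, "ax": 0, "ay": 0, "az": 0}, {"tx": -0.6, "ty": -1, "tz": 0, "ax": 0, "ay": 0, "az": 0}, {"tx": -0.8, "ty": -1, "tz": 0, "ax": 0, "ay": 0, "az": 0}]' --gripper 0.5

```text
clock: 29.22
eef_pos: [533.6, -210.7, 265.6]
tcp_rot: [3.139, -0.001, 1.571]
contact_force: [-0.2, 0.4, 0.9]
opening: 0.501
grasp_force: 0.0
```

Request:
step_arm --moves '[{"tx": -1, "ty": -1, "tz": 0, "ax": 0, "ay": 0, "az": 0}, {"tx": -1, "ty": -1, "tz": 0, "ax": 0, "ay": 0, "az": 0}, {"tx": -1, "ty": -1, "tz": 0, "ax": 0, "ay": 0, "az": 0}, {"tx": 0, "ty": -1, "tz": 0, "ax": 0, "ay": 0, "az": 0}, {"tx": 0, "ty": 0, "tz": 0, "ax": 0, "ay": 0, "az": 0}]'

```text
clock: 29.85
eef_pos: [432.9, -285.7, 264.7]
tcp_rot: [3.141, -0.001, 1.569]
contact_force: [0.7, 0.2, 0.7]
opening: 0.501
grasp_force: 0.0
```

```bash
cat > cov.py <<'E'
from h import *
import sys
s=r.sense(); print(s["eef_pos"].round(1),s["tcp_rot"].round(4),s["clock"])
im,d,K,T=grab("wrist"); save(sys.argv[1],im); P=cloud(d,K,T)
hsv=cv2.cvtColor(im,cv2.COLOR_RGB2HSV).astype(int); H,S,V=[hsv[...,i] for i in range(3)]
b=(H>100)&(H<132)&(S>90)&(P[...,0]<560)&(P[...,2]>129)&(P[...,2]<142); q=P[b]
print(len(q),np.percentile(q,[1,50,99],0).round(1).tolist()); print(cv2.minAreaRect(q[:,:2].astype(np.float32)))
E
python3 cov.py w5
```

```text
[ 432.9 -285.7  264.7] [ 3.1408e+00 -1.1000e-03  1.5692e+00] 29.85
2171 [[425.2, -283.6, 134.3], [432.5, -231.4, 136.0], [438.9, -188.0, 137.7]]
((432.3553466796875, -235.8995361328125), (13.124303817749023, 98.34674835205078), 1.9596813917160034)
```

View pics/w5.png

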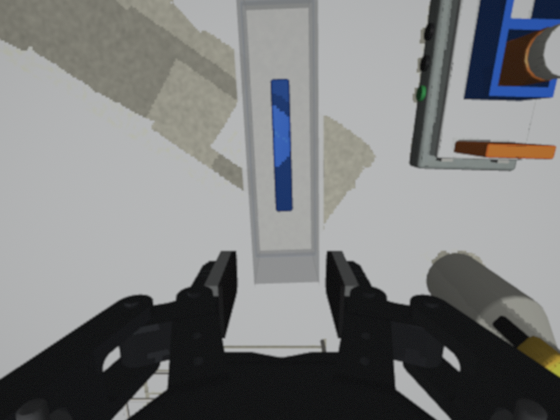

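The wrist view shows the handle at (282,145), tilted about 2°. The cover is clear of everything; the spray (500,300) and tray are to the right.

Request:
step_arm --moves '[{"tx": 0.99, "ty": 0, "tz": 0.4, "ax": 0, "ay": 0, "az": -0.022}, {"tx": 1, "ty": 0.03, "tz": 0.6, "ax": 0, "ay": 0, "az": 0}, {"tx": 0, "ty": 0, "tz": 1, "ax": 0, "ay": 0, "az": 0}, {"tx": 0, "ty": 0, "tz": 1, "ax": 0, "ay": 0, "az": 0}, {"tx": 0, "ty": 0, "tz": 1, "ax": 0, "ay": 0, "az": 0}]' --newtons 80

```text
clock: 30.52
eef_pos: [435.5, -235.3, 163.5]
tcp_rot: [3.14, -0.001, 1.606]
contact_force: [0.9, 0.7, -0.8]
opening: 0.501
grasp_force: 0.0
```

Request:
step_arm --moves '[{"tx": 0, "ty": 0, "tz": 0.8, "ax": 0, "ay": 0, "az": 0}, {"tx": 0, "ty": 0, "tz": 0.39, "ax": 0, "ay": 0, "az": 0}, {"tx": 0, "ty": 0, "tz": 0, "ax": 0, "ay": 0, "az": 0}, {"tx": 0, "ty": 0, "tz": 0, "ax": 0, "ay": 0, "az": 0}]'

```text
clock: 31.02
eef_pos: [434.6, -235.6, 134.6]
tcp_rot: [3.14, -0.001, 1.606]
contact_force: [-0.4, 0.2, 0.4]
opening: 0.494
grasp_force: 0.0
```

Request:
step_arm --moves '[{"tx": 0, "ty": 0, "tz": 0, "ax": 0, "ay": 0, "az": 0}, {"tx": 0, "ty": 0, "tz": 0, "ax": 0, "ay": 0, "az": 0}, {"tx": 0, "ty": 0, "tz": 0, "ax": 0, "ay": 0, "az": 0}, {"tx": 0, "ty": 0, "tz": 0, "ax": 0, "ay": 0, "az": 0}, {"tx": 0, "ty": 0, "tz": 0, "ax": 0, "ay": 0, "az": 0}]' --gripper 0.05

```text
clock: 31.65
eef_pos: [434.0, -235.6, 134.5]
tcp_rot: [3.141, -0.001, 1.605]
contact_force: [-1.9, 0.4, 5.5]
opening: 0.151
grasp_force: 78.4
```

Request:
step_arm --moves '[{"tx": 0, "ty": 0, "tz": -0.4, "ax": 0, "ay": 0, "az": 0}, {"tx": 0, "ty": 0, "tz": -0.8, "ax": 0, "ay": 0, "az": 0}, {"tx": 0, "ty": 0, "tz": -1, "ax": 0, "ay": 0, "az": 0}, {"tx": 0, "ty": 0, "tz": -1, "ax": 0, "ay": 0, "az": 0}, {"tx": 0, "ty": 0, "tz": -1, "ax": 0, "ay": 0, "az": 0}]'

```text
clock: 32.28
eef_pos: [433.6, -235.5, 240.0]
tcp_rot: [3.142, -0.002, 1.605]
contact_force: [0.9, 0.2, -2.7]
opening: 0.15
grasp_force: 78.3
```

Request:
step_arm --moves '[{"tx": 0, "ty": 0, "tz": -1, "ax": 0, "ay": 0, "az": 0}, {"tx": 0, "ty": 0, "tz": -1, "ax": 0, "ay": 0, "az": 0}, {"tx": 0, "ty": 0, "tz": -0.5, "ax": 0, "ay": 0, "az": 0.04}, {"tx": 0, "ty": 0, "tz": 0, "ax": 0, "ay": 0, "az": 0}]'

```text
clock: 32.78
eef_pos: [434.1, -235.9, 302.5]
tcp_rot: [3.14, -0.001, 1.543]
contact_force: [0.8, -0.6, -3.3]
opening: 0.145
grasp_force: 78.3
```

Request:
step_arm --moves '[{"tx": 0.3, "ty": 0.4, "tz": 0, "ax": 0, "ay": 0, "az": 0}, {"tx": 0.7, "ty": 0.8, "tz": 0, "ax": 0, "ay": 0, "az": 0}, {"tx": 0.8, "ty": 0.9, "tz": 0, "ax": 0, "ay": 0, "az": 0}, {"tx": 0.8, "ty": 0.9, "tz": 0, "ax": 0, "ay": 0, "az": 0}, {"tx": 0.8, "ty": 0.9, "tz": 0, "ax": 0, "ay": 0, "az": 0}]'

```text
clock: 33.4
eef_pos: [534.5, -152.0, 300.3]
tcp_rot: [-3.14, -0.002, 1.544]
contact_force: [0.6, 0.5, -3.0]
opening: 0.147
grasp_force: 78.3
```

Request:
step_arm --moves '[{"tx": 0.8, "ty": 0.9, "tz": 0, "ax": 0, "ay": 0, "az": 0}, {"tx": 0.8, "ty": 0.9, "tz": 0, "ax": 0, "ay": 0, "az": 0}, {"tx": 0.8, "ty": 0.9, "tz": 0, "ax": 0, "ay": 0, "az": 0}, {"tx": 0.8, "ty": 0.9, "tz": 0, "ax": 0, "ay": 0, "az": 0}, {"tx": 0.62, "ty": 0.6, "tz": 0, "ax": 0, "ay": 0, "az": 0}]'

```text
clock: 34.02
eef_pos: [642.2, -59.4, 300.3]
tcp_rot: [-3.14, -0.002, 1.544]
contact_force: [-0.7, -0.1, -3.4]
opening: 0.147
grasp_force: 78.3
```

Request:
step_arm --moves '[{"tx": 0, "ty": 0, "tz": 0, "ax": 0, "ay": 0, "az": 0}, {"tx": 0, "ty": 0, "tz": 0, "ax": 0, "ay": 0, "az": 0}, {"tx": 0, "ty": 0, "tz": 0, "ax": 0, "ay": 0, "az": 0}]'

```text
clock: 34.4
eef_pos: [640.8, -61.5, 301.5]
tcp_rot: [-3.141, -0.001, 1.542]
contact_force: [-0.9, -0.1, -3.7]
opening: 0.149
grasp_force: 78.3
```

```bash
python3 - <<'E'
from h import *
s=r.sense(); print(s["eef_pos"].round(1),s["tcp_rot"].round(4),s["clock"],s["wrist_torque"].round(2))
for n in("scene","side"):
    im,d,K,T=grab(n); P=cloud(d,K,T); hsv=cv2.cvtColor(im,cv2.COLOR_RGB2HSV).astype(int); H,S,V=[hsv[...,i] for i in range(3)]
    b=(H>100)&(H<132)&(S>90)&(P[...,0]>560)&(P[...,0]<720)&(np.abs(P[...,1])<260)
    q=P[b&(P[...,2]>150)]; print(n,"cover blue",len(q),np.percentile(q,[2,50,98],0).round(1).tolist()); 
    for lo,hi in((150,176),):
        e=P[b&(P[...,2]>lo)&(P[...,2]<hi)]; print(" rim",len(e),np.percentile(e,[1,50,99],0).round(1).tolist() if len(e) else 0)
    save(n+"3",im)
E
```

```text
[640.8 -61.5 301.5] [-3.1411e+00 -1.4000e-03  1.5420e+00] 34.4 [-0.03  0.03  0.01]
scene cover blue 688 [[620.6, -204.9, 170.0], [647.9, -103.0, 268.6], [681.4, 39.8, 303.3]]
 rim 240 [[611.9, -205.4, 168.9], [676.4, -126.7, 173.5], [682.3, 66.8, 175.9]]
side cover blue 522 [[597.8, -203.9, 170.5], [631.7, -99.6, 181.5], [651.5, 57.3, 305.4]]
 rim 138 [[597.3, -203.9, 169.8], [601.9, -106.7, 173.6], [655.0, 68.1, 176.0]]
```

View pics/side3.png

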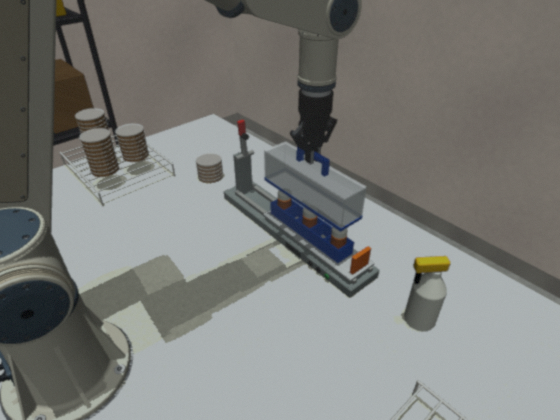

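The side view shows the cover level above the block, with three jars standing at (285,198), (310,217) and (340,238). I shift +3 mm in x and lower it.

Request:
step_arm --moves '[{"tx": 0.03, "ty": 0.12, "tz": 0.4, "ax": 0, "ay": 0, "az": 0}, {"tx": 0, "ty": 0, "tz": 0.8, "ax": 0, "ay": 0, "az": 0}, {"tx": 0, "ty": 0, "tz": 0.8, "ax": 0, "ay": 0, "az": 0}, {"tx": 0, "ty": 0, "tz": 0.4, "ax": 0, "ay": 0, "az": 0}, {"tx": 0, "ty": 0, "tz": 0, "ax": 0, "ay": 0, "az": 0}]'

```text
clock: 35.12
eef_pos: [644.0, -60.3, 240.6]
tcp_rot: [-3.14, -0.002, 1.542]
contact_force: [0.6, 0.1, -2.9]
opening: 0.147
grasp_force: 78.3
```

Request:
step_arm --moves '[{"tx": 0, "ty": 0, "tz": 0.15, "ax": 0, "ay": 0, "az": 0}, {"tx": 0, "ty": 0, "tz": 0.15, "ax": 0, "ay": 0, "az": 0}, {"tx": 0, "ty": 0, "tz": 0, "ax": 0, "ay": 0, "az": 0}]'

```text
clock: 35.5
eef_pos: [644.4, -60.2, 234.1]
tcp_rot: [-3.142, -0.002, 1.543]
contact_force: [-0.3, -0.2, -3.1]
opening: 0.151
grasp_force: 78.3
```

```bash
python3 - <<'E'
from h import *
s=r.sense(); print(s["eef_pos"].round(1),s["tcp_rot"].round(4))
ims=[]
for n,(a,b,c,e) in (("scene",(170,310,200,360)),("side",(150,290,240,400))):
    im,d,K,T=grab(n); ims.append(cv2.resize(im[a:b,c:e],None,fx=2.4,fy=2.4))
save("c4",np.hstack(ims))
E
```

```text
[644.4 -60.2 234.1] [-3.1415e+00 -1.6000e-03  1.5425e+00]
```

View pics/c4.png

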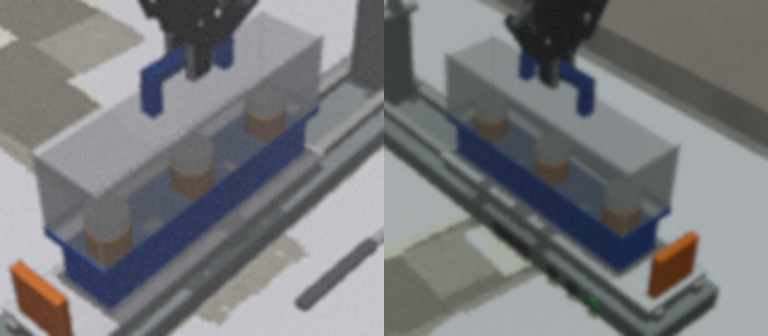

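Both crops show the rim just above the block and evenly around it. I lower it on.

Request:
step_arm --moves '[{"tx": -0.02, "ty": 0, "tz": 0.1, "ax": 0, "ay": 0, "az": 0}, {"tx": 0, "ty": 0, "tz": 0.15, "ax": 0, "ay": 0, "az": 0}, {"tx": 0, "ty": 0, "tz": 0.15, "ax": 0, "ay": 0, "az": 0}, {"tx": 0, "ty": 0, "tz": 0.15, "ax": 0, "ay": 0, "az": 0}, {"tx": 0, "ty": 0, "tz": 0, "ax": 0, "ay": 0, "az": 0}]'

```text
clock: 36.22
eef_pos: [644.1, -60.7, 219.8]
tcp_rot: [-3.141, -0.002, 1.543]
contact_force: [-0.2, -0.3, -2.8]
opening: 0.148
grasp_force: 78.3
```

Past the block top (224.5) with no contact force.

Request:
step_arm --moves '[{"tx": 0, "ty": 0, "tz": 0.3, "ax": 0, "ay": 0, "az": 0}, {"tx": 0, "ty": 0, "tz": 0.3, "ax": 0, "ay": 0, "az": 0}, {"tx": 0, "ty": 0, "tz": 0.3, "ax": 0, "ay": 0, "az": 0}, {"tx": 0, "ty": 0, "tz": 0.2, "ax": 0, "ay": 0, "az": 0}, {"tx": 0, "ty": 0, "tz": 0, "ax": 0, "ay": 0, "az": 0}]'

```text
clock: 36.85
eef_pos: [644.2, -60.6, 192.2]
tcp_rot: [-3.141, -0.002, 1.543]
contact_force: [-0.4, -0.2, -2.8]
opening: 0.147
grasp_force: 78.3
```

Request:
step_arm --moves '[{"tx": 0, "ty": 0, "tz": 0.1, "ax": 0, "ay": 0, "az": 0}, {"tx": 0, "ty": 0, "tz": 0.1, "ax": 0, "ay": 0, "az": 0}, {"tx": 0, "ty": 0, "tz": 0.06, "ax": 0, "ay": 0, "az": 0}, {"tx": 0, "ty": 0, "tz": 0, "ax": 0, "ay": 0, "az": 0}]'

```text
clock: 37.35
eef_pos: [644.4, -60.6, 186.2]
tcp_rot: [-3.141, -0.002, 1.543]
contact_force: [-0.1, -0.0, -2.7]
opening: 0.146
grasp_force: 78.3
```

Request:
step_arm --moves '[{"tx": 0, "ty": 0, "tz": 0.06, "ax": 0, "ay": 0, "az": 0}, {"tx": 0, "ty": 0, "tz": 0, "ax": 0, "ay": 0, "az": 0}, {"tx": 0, "ty": 0, "tz": 0, "ax": 0, "ay": 0, "az": 0}]'

```text
clock: 37.72
eef_pos: [644.4, -60.6, 184.8]
tcp_rot: [-3.142, -0.002, 1.543]
contact_force: [0.3, -0.7, -2.4]
opening: 0.147
grasp_force: 78.3
```

Request:
step_arm --moves '[{"tx": 0, "ty": 0, "tz": 0.05, "ax": 0, "ay": 0, "az": 0}, {"tx": 0, "ty": 0, "tz": 0, "ax": 0, "ay": 0, "az": 0}, {"tx": 0, "ty": 0, "tz": 0, "ax": 0, "ay": 0, "az": 0}]'

```text
clock: 38.1
eef_pos: [644.7, -60.7, 184.6]
tcp_rot: [3.141, -0.002, 1.542]
contact_force: [-3.7, 0.2, 5.8]
opening: 0.147
grasp_force: 79.4
```

Request:
step_arm --moves '[{"tx": 0, "ty": 0, "tz": 0, "ax": 0, "ay": 0, "az": 0}, {"tx": 0, "ty": 0, "tz": 0, "ax": 0, "ay": 0, "az": 0}, {"tx": 0, "ty": 0, "tz": 0, "ax": 0, "ay": 0, "az": 0}, {"tx": 0, "ty": 0, "tz": -1, "ax": 0, "ay": 0, "az": 0}, {"tx": 0, "ty": 0, "tz": -1, "ax": 0, "ay": 0, "az": 0}]' --gripper 0.5

```text
clock: 38.72
eef_pos: [644.2, -60.7, 233.7]
tcp_rot: [-3.141, -0.002, 1.543]
contact_force: [0.1, 0.3, -0.2]
opening: 0.5
grasp_force: 0.0
```

Request:
step_arm --moves '[{"tx": -1, "ty": 0, "tz": 0, "ax": 0, "ay": 0, "az": 0}, {"tx": -1, "ty": 0, "tz": 0, "ax": 0, "ay": 0, "az": 0}, {"tx": -1, "ty": 0, "tz": 0, "ax": 0, "ay": 0, "az": 0}, {"tx": -1, "ty": 0, "tz": 0, "ax": 0, "ay": 0, "az": 0}, {"tx": -1, "ty": 0, "tz": 0, "ax": 0, "ay": 0, "az": 0}]'

```text
clock: 39.35
eef_pos: [640.8, -187.0, 233.3]
tcp_rot: [-3.142, -0.002, 1.543]
contact_force: [-0.0, 0.7, -0.0]
opening: 0.498
grasp_force: 0.0
```

Request:
step_arm --moves '[{"tx": -1, "ty": 0, "tz": 0, "ax": 0, "ay": 0, "az": 0}, {"tx": -1, "ty": 0, "tz": 0, "ax": 0, "ay": 0, "az": 0}, {"tx": -1, "ty": 0, "tz": 0, "ax": 0, "ay": 0, "az": 0}, {"tx": -0.7, "ty": 0, "tz": 0, "ax": 0, "ay": 0, "az": 0}, {"tx": 0, "ty": 0, "tz": 0, "ax": 0, "ay": 0, "az": 0}]' --gripper 0

```text
clock: 39.98
eef_pos: [638.1, -279.5, 233.0]
tcp_rot: [-3.141, -0.002, 1.541]
contact_force: [0.4, 1.8, -0.4]
opening: -0.0
grasp_force: 0.0
```

```bash
python3 - <<'E'
from h import *
s=r.sense(); print(s["eef_pos"].round(1),s["tcp_rot"].round(4),s["clock"],s["opening"])
im,d,K,T=grab("wrist"); save("w6",im); P=cloud(d,K,T)
hsv=cv2.cvtColor(im,cv2.COLOR_RGB2HSV).astype(int); H,S,V=[hsv[...,i] for i in range(3)]
q=P[(H>2)&(H<18)&(S>170)&(P[...,2]>95)&(P[...,2]<115)&(P[...,1]<-200)]; print("tab",len(q),np.percentile(q,[1,50,99],0).round(1).tolist())
b=(H>100)&(H<132)&(S>90); q=P[b&(P[...,2]>178)&(P[...,2]<194)]; print("handle",len(q),np.percentile(q,[1,50,99],0).round(1).tolist(),cv2.minAreaRect(q[:,:2].astype(np.float32)))
q=P[b&(P[...,2]>44)&(P[...,2]<64)]; print("rim",len(q),np.percentile(q,[1,50,99],0).round(1).tolist())
q=P[(P[...,2]>136)&(P[...,2]<152)&(P[...,0]>600)&(P[...,0]<690)&(P[...,1]>-215)]; print("top",len(q),np.percentile(q,[1,50,99],0).round(1).tolist())
E
```

```text
[ 638.1 -279.5  233. ] [-3.1415e+00 -1.6000e-03  1.5409e+00] 39.975 -0.0003304146743250294
tab 938 [[610.4, -246.0, 98.8], [643.0, -240.9, 104.9], [666.5, -234.7, 106.6]]Traceback (most recent call last):
  File "<stdin>", line 6, in <module>
    return _quantile_unchecked(
        a, q, axis, out, overwrite_input, method, keepdims, weights)
    return _ureduce(a,
                    func=_quantile_ureduce_func,
    ...<5 lines>...
                    overwrite_input=overwrite_input,
                    method=method)
    r = func(a, **kwargs)
    result = _quantile(arr,
                       quantiles=q,
    ...<2 lines>...
                       out=out,
                       weights=wgt)
    slices_having_nans = np.isnan(arr[-1, ...])
                                  ~~~^^^^^^^^^
IndexError: index -1 is out of bounds for axis 0 with size 0
```

View pics/w6.png

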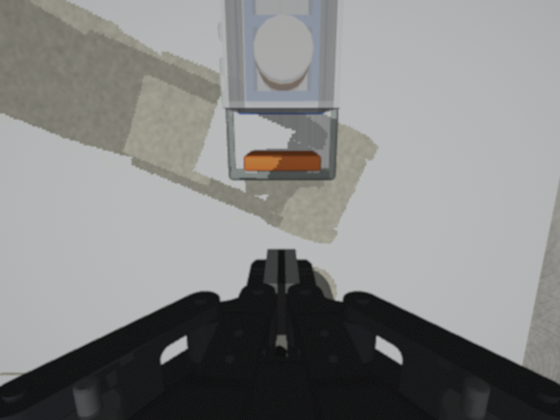

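The wrist view shows the orange tab ahead at (282,160) and the cover aligned over the block, with the jar at (283,50). I lower behind the tab and check the cover's seating.

Request:
step_arm --moves '[{"tx": 0, "ty": 0, "tz": 1, "ax": 0, "ay": 0, "az": 0}, {"tx": 0, "ty": 0, "tz": 1, "ax": 0, "ay": 0, "az": 0}, {"tx": 0, "ty": 0, "tz": 1, "ax": 0, "ay": 0, "az": 0}, {"tx": 0, "ty": 0, "tz": 1, "ax": 0, "ay": 0, "az": 0}, {"tx": 0, "ty": 0, "tz": 1, "ax": 0, "ay": 0, "az": 0}]' --gripper 0

```text
clock: 40.65
eef_pos: [638.5, -276.7, 107.6]
tcp_rot: [-3.142, -0.002, 1.544]
contact_force: [0.1, 1.1, 0.1]
opening: 0.006
grasp_force: 0.0
```

Request:
step_arm --moves '[{"tx": 0, "ty": 0, "tz": 0.4, "ax": 0, "ay": 0, "az": 0}, {"tx": 0, "ty": 0, "tz": 0, "ax": 0, "ay": 0, "az": 0}]'

```text
clock: 40.9
eef_pos: [638.1, -277.2, 97.9]
tcp_rot: [-3.141, -0.002, 1.543]
contact_force: [0.3, -0.3, -0.9]
opening: -0.005
grasp_force: 0.0
```

```bash
cat > seat.py <<'E'
from h import *
s=r.sense(); print(s["eef_pos"].round(1),s["clock"])
for n in("scene","side"):
    im,d,K,T=grab(n); P=cloud(d,K,T); hsv=cv2.cvtColor(im,cv2.COLOR_RGB2HSV).astype(int); H,S,V=[hsv[...,i] for i in range(3)]
    b=(H>100)&(H<132)&(S>90)&(P[...,0]>560)&(P[...,0]<720)
    q=P[b&(P[...,2]>178)&(P[...,2]<200)]; print(n,"handle",len(q),np.percentile(q,[2,50,98],0).round(1).tolist()); rc=cv2.minAreaRect(q[:,:2].astype(np.float32)); print(np.round(rc[0],1),np.round(rc[1],1),round(rc[2],1))
    q=P[(P[...,2]>136)&(P[...,2]<154)&(P[...,0]>600)&(P[...,0]<690)&(P[...,1]>-215)&(P[...,1]<200)&~b]; A=np.c_[q[:,:2],np.ones(len(q))]; print(" top",len(q),np.median(q[:,2]).round(1),"slope",np.linalg.lstsq(A,q[:,2],rcond=None)[0].round(4)[:2],np.percentile(q,[1,99],0).round(1).tolist())
    q=P[(H>2)&(H<18)&(S>170)&(P[...,2]>98)&(P[...,2]<115)&(P[...,0]>590)&(P[...,0]<690)&(P[...,1]<0)]; print(" tab",len(q),np.median(q,0).round(1))
    q=P[((H<8)|(H>170))&(S>150)&(V>60)&(P[...,2]>140)&(P[...,0]>600)&(P[...,1]>50)]; print(" red",len(q),np.percentile(q,[3,50,97],0).round(1).tolist() if len(q) else 0)
E
python3 seat.py
```

```text
[ 638.1 -277.2   97.9] 40.9
scene handle 273 [[639.7, -111.6, 178.7], [648.4, -69.2, 185.0], [652.8, -17.0, 187.1]]
[645.6 -63. ] [98.7 14.5] 88.5
 top 2997 143.6 slope [-0.0169  0.0016] [[606.4, -202.7, 136.7], [684.4, 75.8, 146.4]]
 tab 17 [ 668.  -243.7  104.4]
 red 13 [[648.2, 229.6, 271.9], [654.9, 231.4, 273.6], [664.1, 234.2, 275.1]]
side handle 198 [[634.4, -111.7, 178.6], [638.9, -67.2, 186.2], [649.5, -16.1, 189.3]]
[ 624.3 -155.9] [ 53.4 283.9] 0.2
 top 1899 145.2 slope [0.0306 0.0003] [[603.0, -201.9, 136.6], [679.3, 77.7, 148.3]]
 tab 35 [ 614.6 -242.3  105.5]
 red 19 [[642.1, 228.3, 267.5], [648.6, 232.2, 273.7], [657.3, 236.5, 277.4]]
```

Request:
step_arm --moves '[{"tx": 0.4, "ty": 0, "tz": 0, "ax": 0, "ay": 0, "az": 0}, {"tx": 0.2, "ty": 0, "tz": 0, "ax": 0, "ay": 0, "az": 0}, {"tx": 0.2, "ty": 0, "tz": 0, "ax": 0, "ay": 0, "az": 0}, {"tx": 0.2, "ty": 0, "tz": 0, "ax": 0, "ay": 0, "az": 0}, {"tx": 0.2, "ty": 0, "tz": 0, "ax": 0, "ay": 0, "az": 0}]'

```text
clock: 41.62
eef_pos: [639.3, -248.1, 98.6]
tcp_rot: [3.141, -0.001, 1.542]
contact_force: [-0.7, -3.6, 0.9]
opening: 0.002
grasp_force: 1.6
```

Request:
step_arm --moves '[{"tx": 0.3, "ty": 0, "tz": 0, "ax": 0, "ay": 0, "az": 0}, {"tx": 0.3, "ty": 0, "tz": 0, "ax": 0, "ay": 0, "az": 0}, {"tx": 0.3, "ty": 0, "tz": 0, "ax": 0, "ay": 0, "az": 0}, {"tx": 0.3, "ty": 0, "tz": 0, "ax": 0, "ay": 0, "az": 0}, {"tx": 0.3, "ty": 0, "tz": 0, "ax": 0, "ay": 0, "az": 0}]'

```text
clock: 42.25
eef_pos: [640.4, -209.9, 98.4]
tcp_rot: [3.141, -0.002, 1.543]
contact_force: [0.5, -3.7, 2.0]
opening: -0.001
grasp_force: 1.6
```

Request:
step_arm --moves '[{"tx": 0.3, "ty": 0, "tz": 0, "ax": 0, "ay": 0, "az": 0}, {"tx": 0.3, "ty": 0, "tz": 0, "ax": 0, "ay": 0, "az": 0}, {"tx": 0.3, "ty": 0, "tz": 0, "ax": 0, "ay": 0, "az": 0}, {"tx": 0.2, "ty": 0, "tz": 0, "ax": 0, "ay": 0, "az": 0}, {"tx": 0, "ty": 0, "tz": 0, "ax": 0, "ay": 0, "az": 0}]'

```text
clock: 42.88
eef_pos: [640.3, -182.0, 98.0]
tcp_rot: [-3.14, -0.003, 1.543]
contact_force: [0.7, -0.4, -0.2]
opening: 0.001
grasp_force: 0.0
```

```bash
python3 seat.py
```

```text
[ 640.3 -182.    98. ] 42.875
scene handle 224 [[641.8, -35.4, 178.6], [650.4, 7.4, 185.1], [654.7, 59.2, 187.1]]
[648.5  12.7] [100.2  13.9] 87.7
 top 2667 143.5 slope [-0.0193  0.0006] [[607.4, -199.3, 136.5], [687.0, 151.3, 151.1]]
 tab 1 [ 668.7 -170.6  101.5]
 red 14 [[649.0, 227.8, 272.5], [656.0, 231.6, 273.8], [663.1, 235.4, 275.2]]
side handle 164 [[636.4, -35.0, 179.0], [641.0, 10.8, 186.4], [651.9, 59.5, 189.2]]
[644.4  13.9] [99.  16.1] 88.5
 top 1769 145.2 slope [0.0318 0.0008] [[605.1, -198.2, 136.5], [682.4, 152.3, 150.7]]
 tab 21 [ 614.9 -167.1  105. ]
 red 27 [[642.1, 225.6, 253.3], [648.4, 230.5, 272.8], [657.8, 237.9, 276.7]]
```

Request:
step_arm --moves '[{"tx": 0.15, "ty": 0, "tz": 0, "ax": 0, "ay": 0, "az": 0}, {"tx": 0.15, "ty": 0, "tz": 0, "ax": 0, "ay": 0, "az": 0}, {"tx": 0.15, "ty": 0, "tz": 0, "ax": 0, "ay": 0, "az": 0}, {"tx": 0.15, "ty": 0, "tz": 0, "ax": 0, "ay": 0, "az": 0}]'

```text
clock: 43.48
eef_pos: [641.1, -167.7, 98.2]
tcp_rot: [-3.141, -0.002, 1.543]
contact_force: [-0.7, -2.5, -1.3]
opening: -0.002
grasp_force: 1.6
```

Request:
step_arm --moves '[{"tx": 0.12, "ty": 0, "tz": 0, "ax": 0, "ay": 0, "az": 0}, {"tx": 0.12, "ty": 0, "tz": 0, "ax": 0, "ay": 0, "az": 0}, {"tx": 0.12, "ty": 0, "tz": 0, "ax": 0, "ay": 0, "az": 0}]'

```text
clock: 43.85
eef_pos: [641.6, -158.8, 98.4]
tcp_rot: [-3.141, -0.002, 1.543]
contact_force: [-2.1, -2.5, -1.4]
opening: 0.0
grasp_force: 1.5
```

Request:
step_arm --moves '[{"tx": 0.12, "ty": 0, "tz": 0, "ax": 0, "ay": 0, "az": 0}, {"tx": 0.12, "ty": 0, "tz": 0, "ax": 0, "ay": 0, "az": 0}, {"tx": 0.12, "ty": 0, "tz": 0, "ax": 0, "ay": 0, "az": 0}]'

```text
clock: 44.22
eef_pos: [641.8, -149.8, 98.4]
tcp_rot: [-3.141, -0.002, 1.543]
contact_force: [-0.8, -2.0, -1.9]
opening: -0.0
grasp_force: 1.5
```

Request:
step_arm --moves '[{"tx": 0.1, "ty": 0, "tz": 0, "ax": 0, "ay": 0, "az": 0}, {"tx": 0.1, "ty": 0, "tz": 0, "ax": 0, "ay": 0, "az": 0}]'

```text
clock: 44.48
eef_pos: [642.0, -144.8, 98.4]
tcp_rot: [-3.142, -0.002, 1.543]
contact_force: [-1.5, -2.9, -2.0]
opening: -0.002
grasp_force: 1.5
```

Request:
step_arm --moves '[{"tx": 0.08, "ty": 0, "tz": 0, "ax": 0, "ay": 0, "az": 0}, {"tx": 0.08, "ty": 0, "tz": 0, "ax": 0, "ay": 0, "az": 0}]'

```text
clock: 44.72
eef_pos: [642.1, -143.5, 98.5]
tcp_rot: [3.141, 0.003, 1.544]
contact_force: [-2.5, -23.2, -3.1]
opening: -0.002
grasp_force: 11.8
```

Request:
step_arm --moves '[{"tx": 0.08, "ty": 0, "tz": 0, "ax": 0, "ay": 0, "az": 0}, {"tx": 0, "ty": 0, "tz": 0, "ax": 0, "ay": 0, "az": 0}]'

```text
clock: 44.98
eef_pos: [642.1, -143.4, 98.5]
tcp_rot: [3.141, 0.005, 1.544]
contact_force: [-3.5, -26.4, -4.3]
opening: 0.002
grasp_force: 13.3
```

Request:
step_arm --moves '[{"tx": -0.3, "ty": 0, "tz": 0, "ax": 0, "ay": 0, "az": 0}, {"tx": -0.7, "ty": 0, "tz": 0, "ax": 0, "ay": 0, "az": 0}, {"tx": 0, "ty": 0, "tz": -1, "ax": 0, "ay": 0, "az": 0}, {"tx": 0, "ty": 0, "tz": -1, "ax": 0, "ay": 0, "az": 0}, {"tx": 0, "ty": 0, "tz": -1, "ax": 0, "ay": 0, "az": 0}]'

```text
clock: 45.6
eef_pos: [641.8, -164.4, 174.4]
tcp_rot: [3.141, -0.002, 1.542]
contact_force: [0.7, 0.2, 0.1]
opening: -0.005
grasp_force: 0.0
```

Request:
step_arm --moves '[{"tx": 0, "ty": 0, "tz": -1, "ax": 0, "ay": 0, "az": 0}, {"tx": 0, "ty": 0, "tz": -1, "ax": 0, "ay": 0, "az": 0}, {"tx": 0, "ty": 0, "tz": -1, "ax": 0, "ay": 0, "az": 0}, {"tx": 0, "ty": 0, "tz": -1, "ax": 0, "ay": 0, "az": 0}, {"tx": 0, "ty": 0, "tz": -1, "ax": 0, "ay": 0, "az": 0}]'

```text
clock: 46.22
eef_pos: [641.7, -164.4, 299.5]
tcp_rot: [3.141, -0.002, 1.543]
contact_force: [-0.4, -0.4, -0.5]
opening: -0.001
grasp_force: 0.0
```

Request:
step_arm --moves '[{"tx": 0, "ty": 0, "tz": -1, "ax": 0, "ay": 0, "az": 0}, {"tx": 0, "ty": 0, "tz": -0.4, "ax": 0, "ay": 0, "az": 0}]'

```text
clock: 46.48
eef_pos: [642.2, -164.6, 335.2]
tcp_rot: [3.139, -0.001, 1.543]
contact_force: [-0.2, -0.3, -0.9]
opening: 0.001
grasp_force: 0.0
```

```bash
python3 seat.py
```

```text
[ 642.2 -164.6  335.2] 46.475
scene handle 196 [[642.6, 1.9, 180.1], [651.2, 45.9, 185.2], [656.2, 96.3, 187.3]]
[649.   49.9] [98.8 14.5] 88.9
 top 2370 143.6 slope [-0.0188  0.0024] [[609.8, -89.1, 136.5], [687.8, 189.8, 147.5]]
 tab 30 [ 630.1 -128.7  105. ]
 red 14 [[648.9, 229.4, 272.0], [656.8, 231.6, 273.7], [663.0, 236.1, 275.7]]
side handle 153 [[638.4, 3.3, 178.5], [642.2, 50.7, 186.0], [652.1, 97.5, 189.3]]
[646.2  51.7] [98.8 15.5] 88.3
 top 1578 145.1 slope [0.0286 0.0017] [[606.2, -88.2, 136.5], [682.2, 191.1, 148.1]]
 tab 49 [ 632.  -129.1  106.2]
 red 22 [[642.7, 226.6, 257.1], [649.4, 231.3, 274.2], [658.8, 237.4, 276.1]]
```

Request:
step_arm --moves '[{"tx": 1, "ty": 0, "tz": 0, "ax": 0, "ay": 0, "az": 0}, {"tx": 1, "ty": 0, "tz": 0, "ax": 0, "ay": 0, "az": 0}, {"tx": 1, "ty": 0, "tz": 0, "ax": 0, "ay": 0, "az": 0}, {"tx": 1, "ty": 0, "tz": 0, "ax": 0, "ay": 0, "az": 0}, {"tx": 1, "ty": 0, "tz": 0, "ax": 0, "ay": 0, "az": 0}]'

```text
clock: 47.2
eef_pos: [644.4, -37.2, 332.2]
tcp_rot: [-3.14, -0.002, 1.543]
contact_force: [0.4, 0.2, 0.8]
opening: -0.002
grasp_force: 0.0
```

Request:
step_arm --moves '[{"tx": 1, "ty": 0, "tz": 0, "ax": 0, "ay": 0, "az": 0}, {"tx": 1, "ty": 0, "tz": 0, "ax": 0, "ay": 0, "az": 0}, {"tx": 1, "ty": 0, "tz": 0, "ax": 0, "ay": 0, "az": 0}, {"tx": 1, "ty": 0, "tz": 0, "ax": 0, "ay": 0, "az": 0}, {"tx": 1, "ty": 0, "tz": 0, "ax": 0, "ay": 0, "az": 0}]'

```text
clock: 47.82
eef_pos: [647.7, 87.6, 332.4]
tcp_rot: [-3.139, -0.002, 1.543]
contact_force: [0.3, 0.2, -0.5]
opening: -0.0
grasp_force: 0.0
```

Request:
step_arm --moves '[{"tx": 1, "ty": 0, "tz": 0, "ax": 0, "ay": 0, "az": 0}, {"tx": 1, "ty": 0, "tz": 0, "ax": 0, "ay": 0, "az": 0}, {"tx": 1, "ty": 0, "tz": 0, "ax": 0, "ay": 0, "az": 0}, {"tx": 1, "ty": 0, "tz": 0, "ax": 0, "ay": 0, "az": 0}, {"tx": 1, "ty": 0, "tz": 0, "ax": 0, "ay": 0, "az": 0}]'

```text
clock: 48.45
eef_pos: [652.1, 212.2, 333.9]
tcp_rot: [-3.141, -0.002, 1.543]
contact_force: [0.1, 0.2, 0.2]
opening: -0.007
grasp_force: 0.0
```

Request:
step_arm --moves '[{"tx": 1, "ty": 0, "tz": 0, "ax": 0, "ay": 0, "az": 0}, {"tx": 1, "ty": 0, "tz": 0, "ax": 0, "ay": 0, "az": 0}, {"tx": 0.9, "ty": 0, "tz": 0, "ax": 0, "ay": 0, "az": 0}, {"tx": 0, "ty": 0, "tz": 0, "ax": 0, "ay": 0, "az": 0}]'

```text
clock: 48.95
eef_pos: [654.0, 284.9, 333.8]
tcp_rot: [-3.141, -0.002, 1.544]
contact_force: [-0.5, 0.1, 0.2]
opening: 0.0
grasp_force: 0.0
```

Request:
step_arm --moves '[{"tx": 0, "ty": 0, "tz": 1, "ax": 0, "ay": 0, "az": 0}, {"tx": 0, "ty": 0, "tz": 1, "ax": 0, "ay": 0, "az": 0}, {"tx": 0, "ty": 0, "tz": 1, "ax": 0, "ay": 0, "az": 0}, {"tx": 0, "ty": 0, "tz": 0.4, "ax": 0, "ay": 0, "az": 0}, {"tx": 0, "ty": 0, "tz": 0, "ax": 0, "ay": 0, "az": 0}]'

```text
clock: 49.58
eef_pos: [654.1, 282.7, 248.8]
tcp_rot: [-3.141, -0.001, 1.542]
contact_force: [-0.1, -0.4, 0.5]
opening: -0.002
grasp_force: 0.0
```

Request:
step_arm --moves '[{"tx": -0.7, "ty": 0, "tz": 0, "ax": 0, "ay": 0, "az": 0}, {"tx": -0.4, "ty": 0, "tz": 0, "ax": 0, "ay": 0, "az": 0}, {"tx": -0.4, "ty": 0, "tz": 0, "ax": 0, "ay": 0, "az": 0}, {"tx": -0.4, "ty": 0, "tz": 0, "ax": 0, "ay": 0, "az": 0}, {"tx": -0.4, "ty": 0, "tz": 0, "ax": 0, "ay": 0, "az": 0}]'

```text
clock: 50.2
eef_pos: [652.7, 225.4, 249.2]
tcp_rot: [3.141, -0.002, 1.542]
contact_force: [0.7, 4.2, -1.9]
opening: 0.002
grasp_force: 1.8
```

Request:
step_arm --moves '[{"tx": -0.4, "ty": 0, "tz": 0, "ax": 0, "ay": 0, "az": 0}, {"tx": -0.4, "ty": 0, "tz": 0, "ax": 0, "ay": 0, "az": 0}, {"tx": 0, "ty": 0, "tz": 0, "ax": 0, "ay": 0, "az": 0}]'

```text
clock: 50.58
eef_pos: [651.8, 204.3, 248.9]
tcp_rot: [-3.141, -0.0, 1.542]
contact_force: [-0.1, -0.6, -0.3]
opening: -0.003
grasp_force: 0.0
```

```bash
python3 - <<'E'
from h import *
im,d,K,T=grab("scene"); save("s7",cv2.resize(im[100:300,250:480],None,fx=3,fy=3))
E
```

```text
(no output)
```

View pics/s7.png

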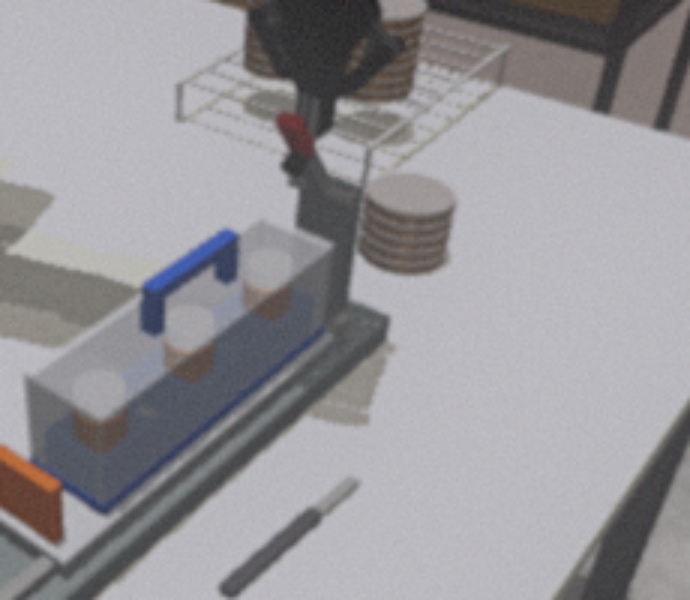

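The clamp is tilted about 55° toward the cover (red at (295,135)). The covered tray is home, with the jars visible inside. I follow the arc down.

Request:
step_arm --moves '[{"tx": -0.3, "ty": 0, "tz": 0, "ax": 0, "ay": 0, "az": 0}, {"tx": -0.3, "ty": 0, "tz": 0, "ax": 0, "ay": 0, "az": 0}, {"tx": -0.28, "ty": 0, "tz": 0.25, "ax": 0, "ay": 0, "az": 0}, {"tx": -0.28, "ty": 0, "tz": 0.25, "ax": 0, "ay": 0, "az": 0}, {"tx": 0, "ty": 0, "tz": 0, "ax": 0, "ay": 0, "az": 0}]'

```text
clock: 51.25
eef_pos: [650.8, 175.6, 235.5]
tcp_rot: [-3.14, -0.0, 1.542]
contact_force: [-0.1, 0.3, -0.2]
opening: 0.003
grasp_force: 0.0
```

Request:
step_arm --moves '[{"tx": -0.2, "ty": 0, "tz": 0.35, "ax": 0, "ay": 0, "az": 0}, {"tx": -0.2, "ty": 0, "tz": 0.35, "ax": 0, "ay": 0, "az": 0}, {"tx": -0.1, "ty": 0, "tz": 0.25, "ax": 0, "ay": 0, "az": 0}, {"tx": 0, "ty": 0, "tz": 0, "ax": 0, "ay": 0, "az": 0}]'

```text
clock: 51.75
eef_pos: [650.3, 163.8, 211.7]
tcp_rot: [-3.14, -0.001, 1.542]
contact_force: [0.0, -0.7, -1.0]
opening: -0.002
grasp_force: 0.0
```

```bash
python3 - <<'E'
from h import *
s=r.sense(); print(s["eef_pos"].round(1))
ims=[]
for n,(a,b,c,e) in (("scene",(100,240,280,440)),("side",(100,240,180,340))):
    im,d,K,T=grab(n); ims.append(cv2.resize(im[a:b,c:e],None,fx=2.4,fy=2.4)); P=cloud(d,K,T)
    hsv=cv2.cvtColor(im,cv2.COLOR_RGB2HSV).astype(int); H,S,V=[hsv[...,i] for i in range(3)]
    q=P[((H<8)|(H>170))&(S>150)&(V>60)&(P[...,2]>140)&(P[...,0]>600)&(P[...,1]>50)]; print(" red",len(q),np.percentile(q,[3,50,97],0).round(1).tolist())
save("c8",np.hstack(ims))
E
```

```text
[650.3 163.8 211.7]Traceback (most recent call last):
  File "<stdin>", line 7, in <module>
    return _quantile_unchecked(
        a, q, axis, out, overwrite_input, method, keepdims, weights)
    return _ureduce(a,
                    func=_quantile_ureduce_func,
    ...<5 lines>...
                    overwrite_input=overwrite_input,
                    method=method)
    r = func(a, **kwargs)
    result = _quantile(arr,
                       quantiles=q,
    ...<2 lines>...
                       out=out,
                       weights=wgt)
    slices_having_nans = np.isnan(arr[-1, ...])
                                  ~~~^^^^^^^^^
IndexError: index -1 is out of bounds for axis 0 with size 0
```

Request:
step_arm --moves '[{"tx": -0.05, "ty": 0, "tz": 0.2, "ax": 0, "ay": 0, "az": 0}, {"tx": 0, "ty": 0, "tz": 0.15, "ax": 0, "ay": 0, "az": 0}, {"tx": 0, "ty": 0, "tz": 0.1, "ax": 0, "ay": 0, "az": 0}, {"tx": 0, "ty": 0, "tz": 0, "ax": 0, "ay": 0, "az": 0}]'

```text
clock: 52.3
eef_pos: [650.7, 163.0, 201.1]
tcp_rot: [-3.141, -0.002, 1.542]
contact_force: [0.3, -0.7, 0.7]
opening: -0.0
grasp_force: 0.0
```

```bash
python3 - <<'E'
from h import *
s=r.sense(); print(s["eef_pos"].round(1))
ims=[]
for n,(a,b,c,e) in (("scene",(100,240,280,440)),("side",(100,240,180,340))):
    im,d,K,T=grab(n); ims.append(cv2.resize(im[a:b,c:e],None,fx=2.4,fy=2.4))
save("c8",np.hstack(ims))
E
```

```text
[650.7 163.  201.1]
```

View pics/c8.png

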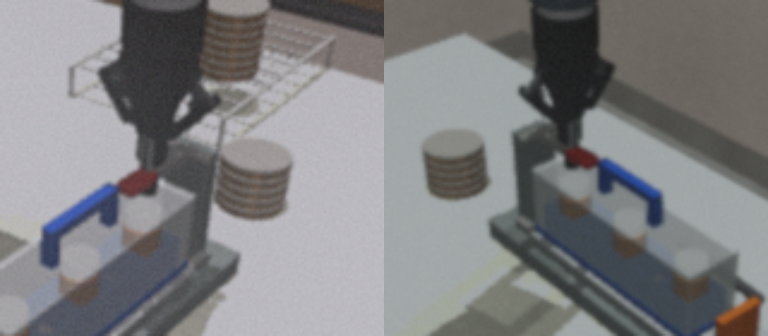

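The arm is nearly level under the fingertips (red at (138,183) and (580,158)). I press down until force builds.

Request:
step_arm --moves '[{"tx": 0, "ty": 0, "tz": 0.08, "ax": 0, "ay": 0, "az": 0}, {"tx": 0, "ty": 0, "tz": 0.08, "ax": 0, "ay": 0, "az": 0}, {"tx": 0, "ty": 0, "tz": 0, "ax": 0, "ay": 0, "az": 0}]'

```text
clock: 52.78
eef_pos: [650.7, 163.0, 197.2]
tcp_rot: [-3.141, -0.002, 1.542]
contact_force: [-0.1, -0.0, -0.1]
opening: 0.002
grasp_force: 0.0
```

Request:
step_arm --moves '[{"tx": 0, "ty": 0, "tz": 0.05, "ax": 0, "ay": 0, "az": 0}, {"tx": 0, "ty": 0, "tz": 0, "ax": 0, "ay": 0, "az": 0}]'

```text
clock: 53.02
eef_pos: [650.8, 163.0, 197.0]
tcp_rot: [3.141, -0.002, 1.542]
contact_force: [-2.2, -0.6, 8.4]
opening: 0.0
grasp_force: 4.0
```

Request:
step_arm --moves '[{"tx": 0, "ty": 0, "tz": 0.04, "ax": 0, "ay": 0, "az": 0}, {"tx": 0, "ty": 0, "tz": 0, "ax": 0, "ay": 0, "az": 0}]'

```text
clock: 53.28
eef_pos: [650.8, 163.1, 197.0]
tcp_rot: [3.141, -0.002, 1.543]
contact_force: [-6.0, -2.5, 13.9]
opening: -0.0
grasp_force: 7.3
```

Request:
step_arm --moves '[{"tx": 0, "ty": 0, "tz": -0.5, "ax": 0, "ay": 0, "az": 0}, {"tx": 0, "ty": 0, "tz": -1, "ax": 0, "ay": 0, "az": 0}, {"tx": 0, "ty": 0, "tz": -1, "ax": 0, "ay": 0, "az": 0}, {"tx": 0, "ty": -1, "tz": -1, "ax": 0, "ay": 0, "az": 0}, {"tx": 0, "ty": -1, "tz": -1, "ax": 0, "ay": 0, "az": 0}]'

```text
clock: 53.9
eef_pos: [600.3, 164.4, 308.5]
tcp_rot: [3.142, -0.002, 1.542]
contact_force: [0.5, 0.2, -0.3]
opening: 0.0
grasp_force: 0.0
```

Request:
step_arm --moves '[{"tx": 0, "ty": -1, "tz": 0, "ax": 0, "ay": 0, "az": 0}, {"tx": 0, "ty": -1, "tz": 0, "ax": 0, "ay": 0, "az": 0}, {"tx": 0, "ty": -1, "tz": 0, "ax": 0, "ay": 0, "az": 0}, {"tx": 0, "ty": -1, "tz": 0, "ax": 0, "ay": 0, "az": 0}, {"tx": 0, "ty": 0, "tz": 0, "ax": 0, "ay": 0, "az": 0}]'

```text
clock: 54.52
eef_pos: [499.8, 167.3, 308.1]
tcp_rot: [3.141, -0.002, 1.543]
contact_force: [0.3, 0.8, 0.1]
opening: -0.001
grasp_force: 0.0
```

```bash
python3 - <<'E'
from h import *
for n in("scene","side"):
    im,d,K,T=grab(n); P=cloud(d,K,T); hsv=cv2.cvtColor(im,cv2.COLOR_RGB2HSV).astype(int); H,S,V=[hsv[...,i] for i in range(3)]
    q=P[((H<8)|(H>170))&(S>130)&(V>50)&(P[...,2]>150)&(P[...,0]>600)&(P[...,1]>80)]
    if len(q)>5:
        t=q[q[:,2]>np.percentile(q[:,2],30)]; print(n,len(q),np.percentile(q,[3,50,97],0).round(1).tolist(),"slope dz/dy",np.polyfit(t[:,1],t[:,2],1)[0].round(3))
    if n=="scene": save("s9",cv2.resize(im[130:330,180:420],None,fx=3,fy=3))
E
python3 seat.py | grep -v red
```

```text
scene 75 [[645.7, 118.1, 168.6], [653.8, 136.9, 170.8], [661.3, 155.6, 172.6]] slope dz/dy -0.003
side 66 [[638.2, 118.7, 167.9], [644.5, 137.5, 172.3], [655.0, 156.7, 174.9]] slope dz/dy -0.016
[501.5 167.3 308.2] 54.625
scene handle 193 [[643.2, 2.5, 178.9], [651.0, 46.1, 185.1], [656.0, 96.5, 187.2]]
[649.8  51.1] [100.3  13.5] 88.7
 top 2210 143.5 slope [-0.0218  0.0043] [[609.7, -89.1, 136.7], [688.1, 187.2, 148.3]]
 tab 31 [ 644.1 -127.8  104.8]
side handle 157 [[637.8, 4.4, 178.5], [642.3, 46.9, 186.5], [651.5, 98.0, 189.3]]
[644.2  51. ] [97.6 15.2] 88.4
 top 1474 145.1 slope [0.0319 0.0024] [[606.3, -88.3, 136.8], [680.8, 189.7, 148.9]]
 tab 66 [ 636.7 -128.8  105.8]
```

View pics/s9.png

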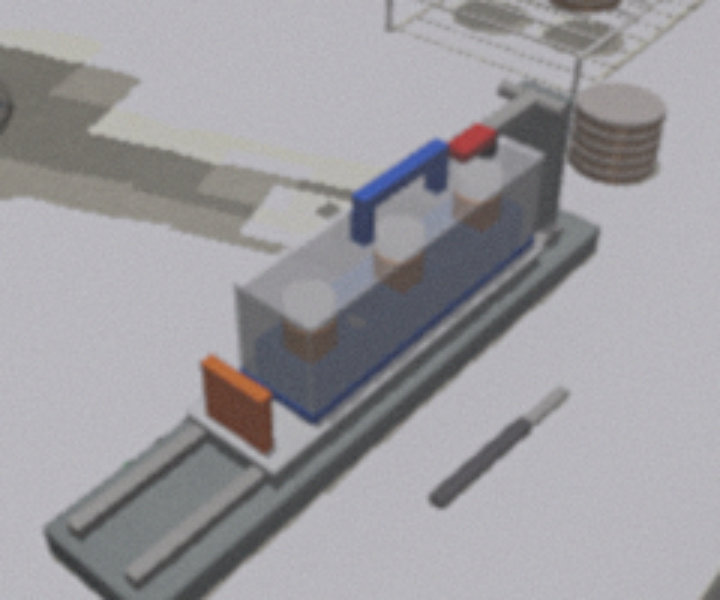

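The clamp is level on the cover (red at (475,140), top z≈172), the tray is home and the jars are upright inside. I hand it in.

```bash
python3 -c "
from rig import workorder
print(workorder.sign_off())"
```

```text
the job is handed in; nothing more can be done
None
```

The job is handed in: the three jars are upright in cells 0, 2 and 4, the cover sits flat on the tray, the tray is home against its stop, and the clamp is down level on the cover (all by camera check; the hand-in returned no verdict).

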